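# Hardness test of a dog-bone bar: clamp by screw, load by lever

### The arm

A 6-joint arm with a two-finger parallel gripper is mounted at the origin on a cart in front of the work surface, level with it; the furniture and walls round the work are solid. World frame = base frame: x ahead of the robot, y to its left, z up, the work surface at z = 0. Lengths are in mm, angles in rad, forces in N, time in s.
With the tool pointing down it reaches from about 400 to 925 mm from the base axis. Payload 12.5 kg.
Tool frame: the origin (TCP) lies at the very end of the fingers, on their centre line; the grasp point (between the pads) lies 19 mm behind it; z points along the fingers, y is the direction in which the jaws open and shut (so a half turn about z gives the same grasp; the last joint's range is limited). The gripper opens to 95 mm and grips with 3 to 60 N. Pads are 20 mm wide; open, the fingers measure 119 mm over their backs; the gripper's body (75 mm by 180 mm) begins 59 mm behind the grasp point.
Start: joints at [1.135, 0.491, 1.559, -0, 1.092, -0.106], TCP at [202.392, 591.341, 214.661] pointing down, gripper open.
Joint ranges: [-3.1, 3.1], [-0.84, 2.19], [0.05, 2.79], [-1.13, 4.28], [0.06, 2.93], [-2.69, 2.69]. Speed limits (rad/s): [2.22, 2.22, 2.79, 3.14, 3.14, 3.14].

### API

Orientations are given as [roll, pitch, yaw] about the fixed x, y, z axes, in that order (R = Rz(yaw) Ry(pitch) Rx(roll)).
In Python, from cell import env, read_camera, get_calibration gives the robot as it stands.
- The arm moves only by the tool arm_command, never from a script. Its argument "targets" is a list of rows, each a list of 3 entries, a list of its own where there are three numbers: the turn, a rotation vector about the tool's x, y, z in rad, then the shift along the tool's x, y, z in m, then the closure in counts, from 0 (fully open) to 255 (shut). In form: [[[rx, ry, rz], [tx, ty, tz], fingers], ...]. A call has 1 to 8 rows; each row is the pose to reach, as a shift and turn from the pose commanded when the call began, along the tool's axes at that moment; what a row does not reach only later rows make up. A row lasts 1/10 s, in which the tool goes at most 50 mm and 8.59 degrees, less where a joint would pass 70% of its speed; a pose out of reach is approached as far as the arm can. A call with a gripper value outside its range is refused whole. The fingers move at their own pace and stop on an object; the grip force is fixed at half the most. Time passes only in rows, so rows that repeat a pose let the fingers close. It gives the time, the measured TCP pose, the force and the opening at its end, in the units of the state.
- env.state(): the state, without advancing time (a new reading comes with each control period).
- read_camera(name): name is "scene" or "top"; returns (picture, depth): 420x560x3 uint8, blue, green, red; 420x560 float32, mm along the optical axis (not along the pixel's ray), 0 where there is no reading.
- get_calibration(name): a dict with "vfov" (degrees; the focal length in pixels is half the picture's height over the tangent of half this angle, whatever the lens; pixels are square), "cx", "cy" (the principal point, pixels), "k1" (the pictures are not rectified: a ray, as slopes to the right and down, at radius r is drawn at 1 + k1 r^2 times it, then the intrinsics apply), "world_from_camera" (4x4, takes a point from camera to world coordinates). Camera axes: x right, y down, z forward; pixel columns grow to the right and rows downward; lengths in mm; the calibration is good to about 2 mm. A picture is of the moment at which its call begins. get_calibration takes no time and is no camera call.
- env.job_done(): hands the job in, once; it reports no verdict.
The state is a dict: "t": time; "joints": joint angles; "qvel": joint speeds; "tau": joint torques, N m; "eef_pos": TCP position; "tcp_rot": TCP orientation; "ft_force": force on the tool from outside, world axes, zero at the start; "moment": the same for the moment, N m; "opening": opening from 0.0 (shut) to 1.0 (fully open).
Only numpy, scipy, OpenCV 4.12 (cv2) and the standard library are available. Lean on these libraries where they do the work, as an engineer would, in place of code of your own. Each camera call takes 0.05 s, during which the arm holds its last target.

### The job

Hardness-test the dog-bone bar: lay it flat on the tester's work table, lengthwise and square to the table, with the middle of one broad end under the nose, then wind the crank clockwise until the nose just touches the bar and from there a quarter turn more, no further. Then swing the load lever down to its stop, hold it there for a good second, and ease it back up to its rest without letting it snap back; leave the bar clamped as it is, and the plain bar and the other things where they lie.

Things in the scene. Friction and masses are not known exactly. Their poses are not given: they have to be found in the camera images.
- tester: Bench hardness tester, grey casting fixed to the bench, base 195 x 116 mm. Origin: centre of its underside; x points to its back, so it faces its own -x; y to its left, z up. Nose, spindle and crank share an upright axis at x = -30, y = 0 mm. The column stands from x = +27 mm back; the head overhangs to x = -68 mm (68 mm wide, 115 to 200 mm up), clamped at a height that differs by up to 6 mm.
- table_top (a point): Point of the flat steel work table's top straight below the nose, 67 mm above the bench. From here the table runs 107 mm to the front (tester's -x), 43 mm to the back, 46 mm to each side.
- dogbone: The bar to test: loose dog-bone tensile bar of plain light metal, 190 mm long, 18 mm thick, about 0.3 kg, lying flat. Two broad ends 40 mm wide and 47 mm long, a waist 26 mm wide over the middle 70 mm. Origin: centre of its underside; x along its length, z up. Either end may be tested.
- dogbone_end_a (a point): Middle of the top face of the bar's broad end on its +x side (72 mm from the middle of the bar).
- dogbone_end_b (a point): Middle of the top face of the other broad end (bar's -x side).
- plain_bar: Bystander: straight bar without a waist, 190 x 34 x 18 mm, same metal; leave it alone. Origin: centre of its underside, x along its length.
- head: The tester's head with all it carries: nose, spindle, crank, lever. Origin straight above the tester's, by as much as the head is raised (0 to 6 mm), axes alike. The nose is a dark steel sleeve, flat end 17 mm wide, that comes down out of the head on the axis of table_top; 11 to 22 mm clear of a bar laid on the table at the start. Its height is not measured.
- crank (a joint): Crank turn (rad), growing clockwise seen from above; 0 to 1.5 at the start, about four turns of travel; it stays where left. Clockwise lowers the nose, 20 mm a turn. Turning takes about 0.23 N m (5.5 N at the grip). The nose is sprung: when it meets the bar the turning force rises by 0.13 N m (3 N at the grip) within some 10 degrees, and by 0.19 N m (4.5 N) in all a quarter turn on.
- crank_axis (a point): Point on the crank's upright axis, level with the middle of the crank's grip.
- crank_knob (a point): Middle of the crank's upright black grip, 23 mm thick, 42 mm tall, 42 mm out from the axis. It turns freely on its pin, so it can be held from above and led round in a circle without turning the hand. The crank arm is 25 mm below this point; the spindle's 15 mm thick end stands up in the middle of the crank to just below this height, sinking as it is wound.
- lever (a joint): Swing of the load lever (rad): 0 at rest (leaning 50 degrees up from level, forward), growing as the handle comes down and forward to its stop at 1.05. Sprung home: the handle needs about 3.5 N at the start and 9 N at the stop.
- lever_pivot (a point): Point on the lever's level hinge axis (along the tester's y), in the plane of point lever_grip, on the tester's right side (-y).
- lever_grip (a point): Middle of the lever's black cross grip, a level bar 20 mm thick and 88 mm long along the tester's y, 150 mm from the hinge axis; the grip turns with the lever. Free space above it and on its right; the flat lever arm is 47 mm to its left.
- caliper: Bystander: steel vernier caliper, 240 x 79 x 8 mm, lying flat at the left; origin under its centre.
- tape_roll: Bystander: roll of brown tape, 66 mm across, 18 mm high, lying flat; origin under its centre.
- bin_a: Bystander: blue parts bin, 96 x 68 x 47 mm; origin under its centre.
- setting_master: Bystander: stepped steel cylinder, 30 mm across, 43 mm tall, standing; origin under its centre.
- marker: Bystander: black marker pen, 133 mm long, lying at the right, behind; origin under its centre.
- ring_gauge: Bystander: steel ring gauge, 46 mm across, 14 mm high, lying flat between the tester and the bars; origin under its centre.

How it is judged:
By the outcome, as a careful person would: the job done as asked, in the order asked, and still so for the second after the job is handed in, with the robot touching nothing.
It also fails if it takes over 72 s, if anything falls off the work surface, if the arm or the gripper's body presses on something with over 40 N, if the wrist force passes 120 N, or if a joint passes its speed limit or range.

## Working session

There is one attempt and no reset: what is moved stays moved. The work goes in short steps, Python scripts to look and compute and a tool call to move; the robot and the scene stay as the last step left them, time stands still between calls to the robot, and variables do not carry over. Pictures are saved under pics/ and viewed, and the job is handed in when it is done.

Besides the shell and the picture viewer there is one more tool, called after ">>>" in YAML: its name, and indented under it one key for each argument. arm_command: Moves the arm, as the interface text tells. Its arguments: {"type":"object","properties":{"targets":{"type":"array"}},"required":["targets"]}

```bash
ls; mkdir -p pics; cat > h.py <<'E'
import numpy as np, cv2
from cell import env, read_camera, get_calibration
def look(name,tag):
    p,d=read_camera(name); cv2.imwrite(f'pics/{tag}.png',p); np.save(f'pics/{tag}.npy',d); return p,d
def K(name):
    c=get_calibration(name); f=210/np.tan(np.radians(c['vfov'])/2); return c,f
def px2w(name,u,v,depth=None,z=None):
    c,f=K(name); x=(u-c['cx'])/f; y=(v-c['cy'])/f
    rd=np.hypot(x,y); r=rd
    for _ in range(30): r=rd/(1+c['k1']*r*r)
    s=r/rd if rd>0 else 1
    ray=np.array([x*s,y*s,1]); T=np.array(c['world_from_camera'])
    if depth is None:
        w=T[:3,:3]@ray; depth=(z-T[2,3])/w[2]
    return T[:3,:3]@(ray*depth)+T[:3,3]
def w2px(name,p):
    c,f=K(name); T=np.array(c['world_from_camera']); q=T[:3,:3].T@(np.array(p)-T[:3,3])
    x,y=q[:2]/q[2]; k=1+c['k1']*(x*x+y*y); return np.array([f*x*k+c['cx'],f*y*k+c['cy']])
def cloud(name,d):
    c,f=K(name); v,u=np.mgrid[0:420,0:560]; x=(u-c['cx'])/f; y=(v-c['cy'])/f
    rd=np.hypot(x,y); r=rd.copy()
    for _ in range(30): r=rd/(1+c['k1']*r*r)
    s=np.where(rd>0,r/np.maximum(rd,1e-9),1)
    P=np.stack([x*s*d,y*s*d,d],-1); T=np.array(c['world_from_camera'])
    return P@T[:3,:3].T+T[:3,3]
E
python3 - <<'E'
from h import *
for n in('scene','top'):
    p,d=look(n,n+'0'); cv2.imwrite(f'pics/{n}0b.png',cv2.resize(p,(784,588)));print(get_calibration(n))
print(env.state())
E
```

```text
pics
{'vfov': 50.61013293336486, 'cx': 281.8988257350904, 'cy': 212.48206145125147, 'k1': -0.12260632057828506, 'world_from_camera': array([[ 5.53635398e-01, -5.09892496e-01,  6.58405261e-01,
        -3.88930013e+02],
       [-8.32639296e-01, -3.25523283e-01,  4.48047314e-01,
        -5.33419499e+02],
       [-1.41297212e-02, -7.96268946e-01, -6.04777741e-01,
         1.04925439e+03],
       [ 0.00000000e+00,  0.00000000e+00,  0.00000000e+00,
         1.00000000e+00]])}
{'vfov': 48.1236336688131, 'cx': 289.73976822372873, 'cy': 208.66899986992385, 'k1': -0.008744979234028775, 'world_from_camera': array([[ 1.45906822e-02, -9.85832148e-01,  1.67099034e-01,
         3.17536953e+02],
       [-9.99893547e-01, -1.43982448e-02,  2.36312816e-03,
         8.38406496e+01],
       [ 7.62850875e-05, -1.67115726e-01, -9.85937284e-01,
         1.55216716e+03],
       [ 0.00000000e+00,  0.00000000e+00,  0.00000000e+00,
         1.00000000e+00]])}
{'t': 0.1, 'joints': array([ 1.13543261e+00,  4.91441864e-01,  1.55940058e+00, -1.50084779e-05,
        1.09167615e+00, -1.05609423e-01]), 'qvel': array([ 0.00087114, -0.00201651, -0.00327162, -0.00037944,  0.00256474,
       -0.00063104]), 'tau': array([ 3.13553901e-03, -6.13622403e+01, -2.58608276e+01,  6.94357767e-02,
        4.70448879e-02, -7.29862131e-05]), 'eef_pos': array([202.27763835, 591.1337868 , 214.1516939 ]), 'tcp_rot': array([-3.14067047e+00, -8.43684171e-05,  2.81184524e+00]), 'ft_force': array([-0.74271505,  0.82793609, -0.62177291]), 'moment': array([0.00640082, 0.00057354, 0.00232202]), 'opening': 1.0015236216956371}
```

View pics/scene0b.png

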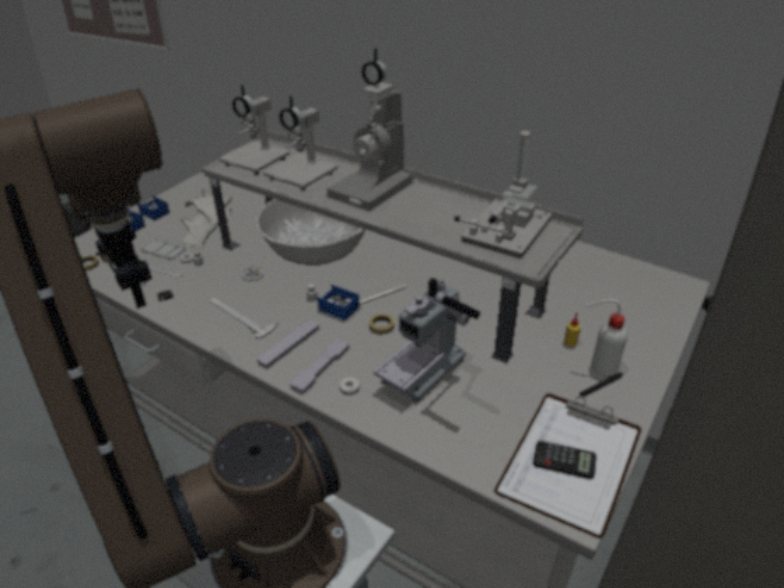

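View pics/top0b.png

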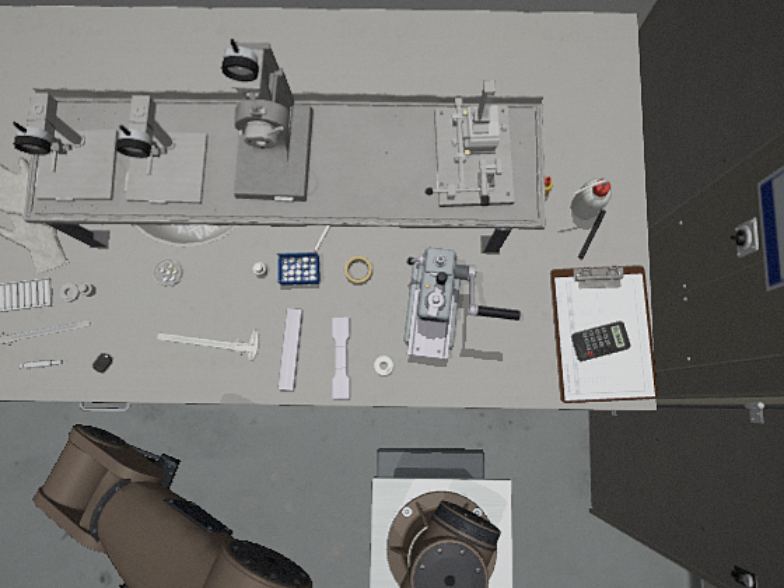

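```bash
python3 - <<'E'
from h import *
p=cv2.imread('pics/top0.png')
c=p[165:300,190:390]; cv2.imwrite('pics/c1.png',cv2.resize(c,None,fx=4,fy=4,interpolation=cv2.INTER_CUBIC))
p=cv2.imread('pics/scene0.png')
c=p[185:300,170:370]; cv2.imwrite('pics/c2.png',cv2.resize(c,None,fx=4,fy=4,interpolation=cv2.INTER_CUBIC))
E
```

```text
(no output)
```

View pics/c1.png

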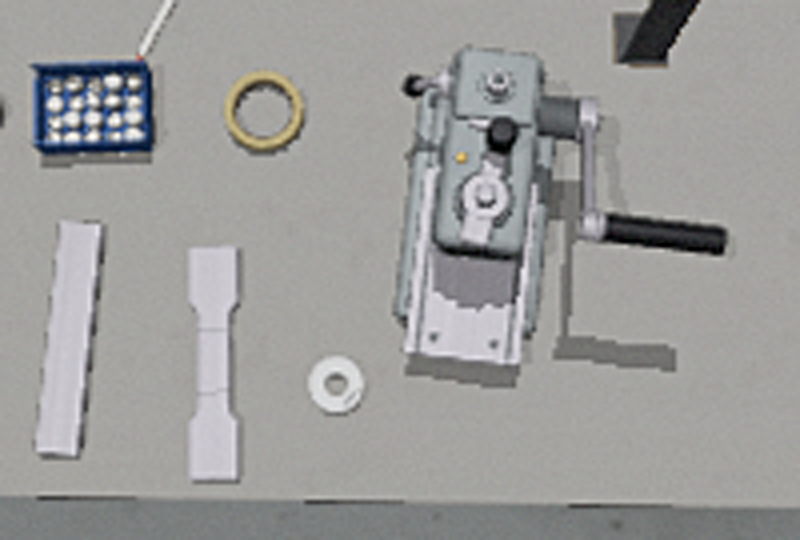

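View pics/c2.png

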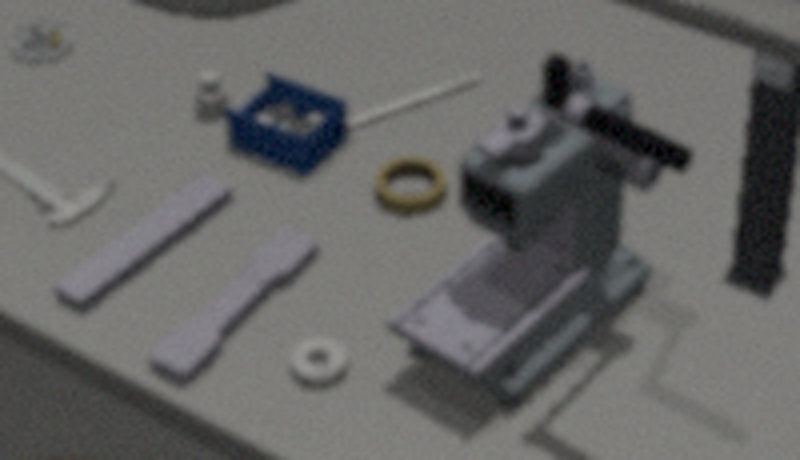

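```bash
python3 - <<'E'
from h import *
d=np.load('pics/top0.npy'); P=cloud('top',d)
def c2p(x,y): return 190+(x+.5)/4-.5,165+(y+.5)/4-.5
# floor check
for a in[(150,350),(350,200),(600,420),(60,190)]:
    u,v=c2p(*a);u,v=int(u),int(v); print('floor',P[v-3:v+4,u-3:u+4].reshape(-1,3).mean(0).round(1),P[v-3:v+4,u-3:u+4,2].std().round(2))
def stats(nm,x0,y0,x1,y1,zlo,zhi):
    u0,v0=map(round,c2p(x0,y0));u1,v1=map(round,c2p(x1,y1))
    Q=P[v0:v1,u0:u1].reshape(-1,3); Q=Q[(Q[:,2]>zlo)&(Q[:,2]<zhi)]
    r=cv2.minAreaRect(Q[:,:2].astype(np.float32)); pc=np.linalg.svd(Q[:,:2]-Q[:,:2].mean(0))[2][0] if len(Q)<5000 else 0
    print(nm,len(Q),Q.mean(0).round(1),'rect',np.round(r[0],1),np.round(r[1],1),round(r[2],2),'pc ang',np.degrees(np.arctan2(pc[1],pc[0])).round(2),'zmed',np.median(Q[:,2]).round(1))
stats('dog',175,230,260,500,10,30)
stats('plain',20,200,120,480,10,30)
stats('table',390,150,560,385,55,80)
stats('head',430,40,550,270,170,230)
stats('knob',478,105,525,158,215,300)
stats('spin',455,165,520,225,205,260)
stats('lever',595,205,740,260,150,330)
stats('ring',300,350,375,420,7,30)
u,v=map(int,c2p(660,235)); print(P[v,u], P[v,u+6],P[v,u-6])
u,v=map(int,c2p(502,133)); print('knob',P[v-2:v+3,u-2:u+3,2].round(0))
u,v=map(int,c2p(486,197)); print('spin',P[v-2:v+3,u-2:u+3,2].round(0))
E
```

```text
floor [432.8 292.5  -1.5] 3.15
floor [562.1 129.9  -1.3] 3.48
floor [382.5 -76.9  -1.1] 3.44
floor [565.3 374.3  -1.2] 3.27
dog 588 [421.5 238.4  16.9] rect [423.5 238. ] [189.2  39.6] 1.85 pc ang -177.84 zmed 16.8
plain 601 [440.3 356.9  16.8] rect [441.7 357.2] [ 35.6 190. ] 86.15 pc ang 176.47 zmed 16.7
table 872 [474.8  34.4  65.5] rect [497.8  30.4] [ 91.7 148.6] 83.99 pc ang -171.61 zmed 65.5
head 1118 [566.6  23.7 198.3] rect [567.3  20.6] [ 81.7 151.6] 88.95 pc ang 174.35 zmed 196.8
knob 66 [568.1  17.7 252.5] rect [570.1  17.3] [20.9 20.6] 80.24 pc ang 179.34 zmed 256.6
spin 136 [530.3  27.2 218.8] rect [532.3  28.1] [42.  33.8] 7.11 pc ang 159.39 zmed 217.1
lever 244 [495.8 -88.2 285.8] rect [496.9 -89. ] [91.3 23.9] 81.21 pc ang -96.31 zmed 286.1
ring 129 [405.8 138.3  12.8] rect [406.6 137.9] [42.7 42.5] 1.55 pc ang -147.72 zmed 12.5
[495.17826566 -88.27292965 286.08215455] [ 495.22700174 -104.37977375  287.42116353] [494.72454233 -71.77794652 287.62920713]
knob [[258. 263. 258. 257. 260.]
 [257. 257. 256. 260. 262.]
 [260. 259. 260. 258. 262.]
 [256. 259. 264. 264. 258.]
 [260. 259. 257. 258. 260.]]
spin [[229. 236. 235. 233. 217.]
 [231. 236. 233. 234. 235.]
 [231. 235. 233. 233. 235.]
 [227. 231. 234. 231. 229.]
 [226. 226. 232. 228. 215.]]
```

```bash
cat >> h.py <<'E'
YAW=np.radians(-6.0); NOSE=np.array([529.6,27.1])
def tw(x,y,z):  # nose-relative tester axes -> world
    c,s=np.cos(YAW),np.sin(YAW); return np.array([NOSE[0]+c*x-s*y,NOSE[1]+s*x+c*y,z])
def dogw(x,y,z,c=(423.5,238.),a=2.0):
    a=np.radians(a); return np.array([c[0]+np.cos(a)*x-np.sin(a)*y,c[1]+np.sin(a)*x+np.cos(a)*y,z])
DOG=[(-95,-20),(-48,-20),(-35,-13),(35,-13),(48,-20),(95,-20),(95,20),(48,20),(35,13),(-35,13),(-48,20),(-95,20)]
def overlay(name,src,out,polys,win,f=4):
    p=cv2.imread(f'pics/{src}.png'); u0,v0,u1,v1=win
    c=cv2.resize(p[v0:v1,u0:u1],None,fx=f,fy=f,interpolation=cv2.INTER_CUBIC)
    for P,col in polys:
        q=np.array([(w2px(name,x)-[u0,v0]+.5)*f-.5 for x in P]); cv2.polylines(c,[np.round(q).astype(int)],True,col,1)
    cv2.imwrite(f'pics/{out}.png',c)
def circ(cx,cy,z,r): return [tw(cx+r*np.cos(t),cy+r*np.sin(t),z) for t in np.linspace(0,2*np.pi,24)[:-1]]
E
cat > ov.py <<'E'
from h import *
import sys
polys=[([dogw(x,y,18) for x,y in DOG],(0,0,255)),([tw(x,y,67) for x,y in[(-107,-46),(43,-46),(43,46),(-107,46)]],(0,255,0)),(circ(0,0,233,7.5),(255,0,255)),(circ(41,-6,261,11.5),(0,255,255)),
([tw(x,y,200) for x,y in[(-38,-34),(50,-34),(50,34),(-38,34)]],(255,0,0))]
overlay('top','top0','o1',polys,(225,165,385,300)); overlay('scene','scene0','o2',polys,(190,185,360,300))
d=np.load('pics/top0.npy'); P=cloud('top',d)
for u in range(150,400,40):
    col=P[130:175,u]; print(u,[(int(a[0]),int(a[2])) for a in col[::6]])
for r in range(216,224): print([(int(P[r,u][0]),int(P[r,u][1]),int(P[r,u][2])) for u in range(333,376,5)])
E
python3 ov.py
```

```text
150 [(756, 268), (737, 274), (718, 275), (701, 274), (684, 272), (672, 254), (713, 28), (670, 121)]
190 [(746, 302), (729, 301), (719, 279), (702, 276), (687, 270), (670, 265), (722, 0), (701, 1)]
230 [(757, 276), (741, 271), (722, 275), (705, 272), (688, 271), (671, 267), (723, 4), (703, 0)]
270 [(760, 271), (743, 269), (724, 272), (708, 268), (689, 273), (672, 272), (727, -2), (705, 0)]
310 [(761, 274), (725, 327), (726, 271), (709, 270), (691, 271), (672, 278), (728, 1), (707, 1)]
350 [(750, 309), (736, 299), (718, 301), (709, 277), (692, 275), (673, 279), (730, 0), (683, 104)]
390 [(834, 74), (823, 47), (818, -3), (795, 2), (774, 0), (754, -1), (732, 0), (712, -1)]
[(558, -57, -3), (515, -46, 274), (558, -90, 1), (559, -107, -3), (558, -123, 3), (558, -140, 4), (559, -157, 0), (559, -174, -1), (559, -190, 3)]
[(554, -57, 0), (511, -45, 284), (317, 83, 1552), (555, -107, 0), (556, -125, -7), (556, -141, -3), (555, -156, 4), (556, -174, -3), (556, -191, -3)]
[(551, -57, 0), (508, -44, 284), (509, -58, 282), (552, -108, -5), (552, -124, -2), (551, -140, 3), (553, -157, -4), (553, -174, -4), (552, -190, 1)]
[(548, -57, -2), (505, -44, 287), (505, -58, 286), (505, -72, 285), (548, -123, 3), (548, -140, 0), (550, -158, -5), (549, -173, 1), (550, -191, -2)]
[(544, -57, -2), (502, -44, 290), (502, -57, 290), (503, -72, 284), (502, -85, 289), (503, -99, 283), (546, -157, -4), (546, -174, -2), (547, -191, -5)]
[(541, -57, 0), (499, -44, 290), (499, -57, 291), (500, -71, 288), (500, -85, 283), (501, -99, 283), (501, -113, 283), (501, -126, 284), (542, -190, 0)]
[(538, -57, -6), (497, -44, 285), (497, -58, 285), (497, -71, 286), (497, -84, 291), (498, -99, 286), (498, -112, 287), (498, -126, 286), (539, -190, 2)]
[(534, -57, 0), (494, -44, 286), (494, -58, 286), (494, -71, 287), (495, -85, 286), (494, -97, 295), (494, -111, 292), (495, -126, 284), (536, -190, -1)]
```

View pics/o1.png

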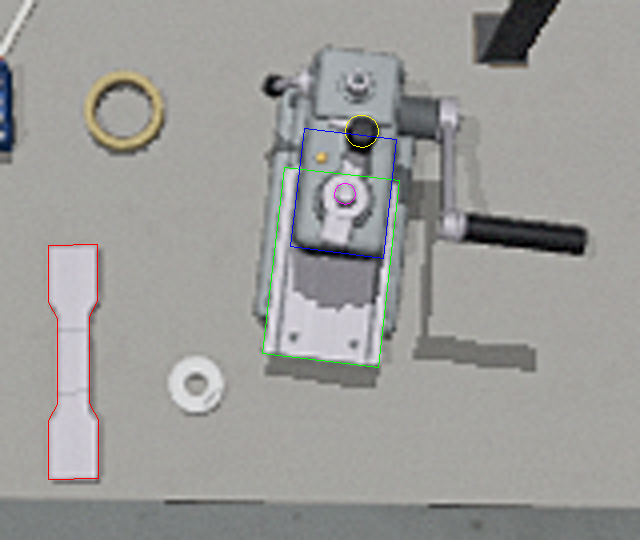

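View pics/o2.png

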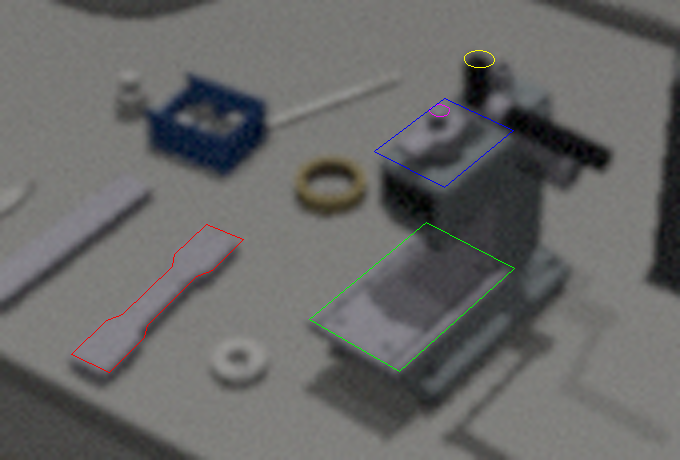

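```bash
cat >> h.py <<'E'
from scipy.spatial.transform import Rotation as R
def delta(pos,yaw_deg,s=None,rot=None):
    s=s or env.state(); Rc=R.from_euler('xyz',s['tcp_rot']); 
    Rt=rot or R.from_euler('xyz',[np.pi,0,np.radians(yaw_deg)])
    d=Rc.inv().apply(np.array(pos)-s['eef_pos'])/1000; r=(Rc.inv()*Rt).as_rotvec()
    return 'turn',r.round(4),'shift m',d.round(4)
E
python3 - <<'E'
from h import *
print(delta([405.5,237.4,100],182)); print(delta([405.5,237.4,3],182))
E
```

```text
('turn', array([-9.000e-04, -3.000e-04, -3.647e-01]), 'shift m', array([-0.3068, -0.2688,  0.1144]))
('turn', array([-9.000e-04, -3.000e-04, -3.647e-01]), 'shift m', array([-0.3068, -0.2687,  0.2114]))
```

>>> arm_command:
  targets:
    - [[0,0,-0.09],[-0.034,-0.03,0.013],120]
    - [[0,0,-0.18],[-0.072,-0.063,0.027],120]
    - [[0,0,-0.27],[-0.11,-0.096,0.041],120]
    - [[0,0,-0.365],[-0.148,-0.13,0.055],120]
    - [[0,0,-0.365],[-0.186,-0.163,0.07],120]
    - [[0,0,-0.365],[-0.224,-0.196,0.083],120]
    - [[0,0,-0.365],[-0.262,-0.23,0.098],120]
    - [[0,0,-0.365],[-0.3,-0.263,0.111],120]

```text
t: 0.9
eef_pos: [393.3, 257.8, 107.4]
tcp_rot: [3.142, -0.0, -3.106]
ft_force: [1.7, 0.0, -0.5]
opening: 0.53
```

```bash
python3 - <<'E'
from h import *
print(delta([405.5,237.4,40],182)); print(delta([405.5,237.4,3],182)); print(env.state()['opening'])
E
```

```text
('turn', array([ 0.0001, -0.    ,  0.0005]), 'shift m', array([-0.0114, -0.0208,  0.0674]))
('turn', array([ 0.0001, -0.    ,  0.0005]), 'shift m', array([-0.0114, -0.0208,  0.1044]))
0.5303332248689349
```

>>> arm_command:
  targets:
    - [[0,0,0],[0,0,0],120]
    - [[0,0,0],[0,0,0],120]

```text
t: 1.1
eef_pos: [393.2, 258.7, 107.7]
tcp_rot: [-3.141, -0.001, -3.109]
ft_force: [0.2, 0.6, 0.3]
opening: 0.53
```

```bash
python3 - <<'E'
from h import *
print(delta([405.5,237.4,40],182)); print(delta([405.5,237.4,3],182)); print(env.state()['opening'])
E
```

```text
('turn', array([-0.0002, -0.0009, -0.0025]), 'shift m', array([-0.0116, -0.0217,  0.0677]))
('turn', array([-0.0002, -0.0009, -0.0025]), 'shift m', array([-0.0117, -0.0217,  0.1047]))
0.5296561011150519
```

>>> arm_command:
  targets:
    - [[0,0,0],[-0.0116,-0.0217,0.03],120]
    - [[0,0,0],[-0.0116,-0.0217,0.068],120]
    - [[0,0,0],[-0.0116,-0.0217,0.09],120]
    - [[0,0,0],[-0.0116,-0.0217,0.1045],120]
    - [[0,0,0],[-0.0116,-0.0217,0.1045],120]

```text
t: 1.6
eef_pos: [404.0, 239.3, 2.2]
tcp_rot: [-3.141, -0.002, -3.104]
ft_force: [0.6, 0.3, 1.8]
opening: 0.53
```

>>> arm_command:
  targets:
    - [[0,0,0],[0,0,0],220]
    - [[0,0,0],[0,0,0],220]
    - [[0,0,0],[0,0,0],220]
    - [[0,0,0],[0,0,0],220]

```text
t: 2.0
eef_pos: [405.5, 238.5, 4.2]
tcp_rot: [3.141, 0.001, -3.106]
ft_force: [-2.0, 1.7, 6.9]
opening: 0.271
```

>>> arm_command:
  targets:
    - [[0,0,0],[0,0,-0.01],255]
    - [[0,0,0],[0,0,-0.03],255]
    - [[0,0,0],[0,0,-0.06],255]
    - [[0,0,0],[0,0,-0.09],255]
    - [[0,0,0],[0,0,-0.09],255]

```text
t: 2.5
eef_pos: [406.4, 238.8, 96.9]
tcp_rot: [3.14, 0.005, -3.106]
ft_force: [0.3, -0.3, -4.3]
opening: 0.268
```

```bash
python3 - <<'E'
from h import *
s=env.state();print(s['eef_pos'],s['ft_force'],s['moment'],s['opening'])
look('top','t1');look('scene','s1')
overlay('top','t1','o3',[],(190,165,390,300)); overlay('scene','s1','o4',[],(170,165,370,300))
E
```

```text
[406.35938534 238.78326015  96.90419873] [ 0.28314985 -0.28567358 -4.28010536] [0.07596396 0.00730349 0.00835482] 0.2676262806395633
```

View pics/o3.png

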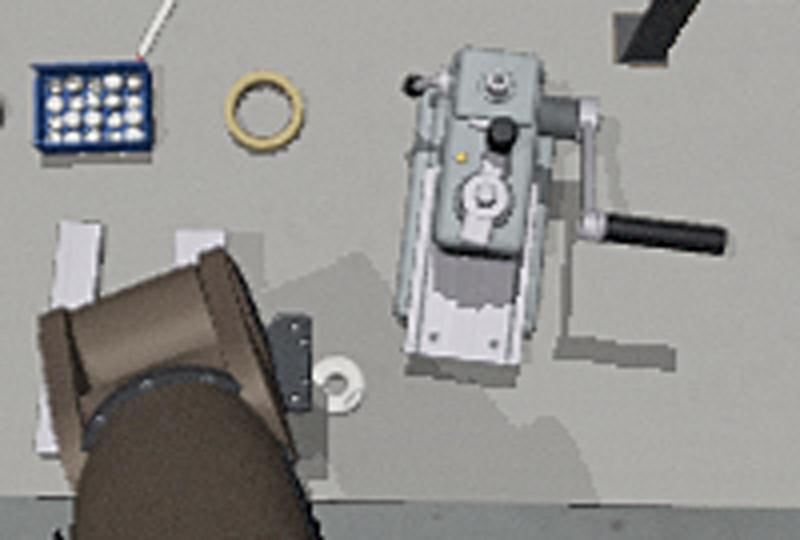

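View pics/o4.png

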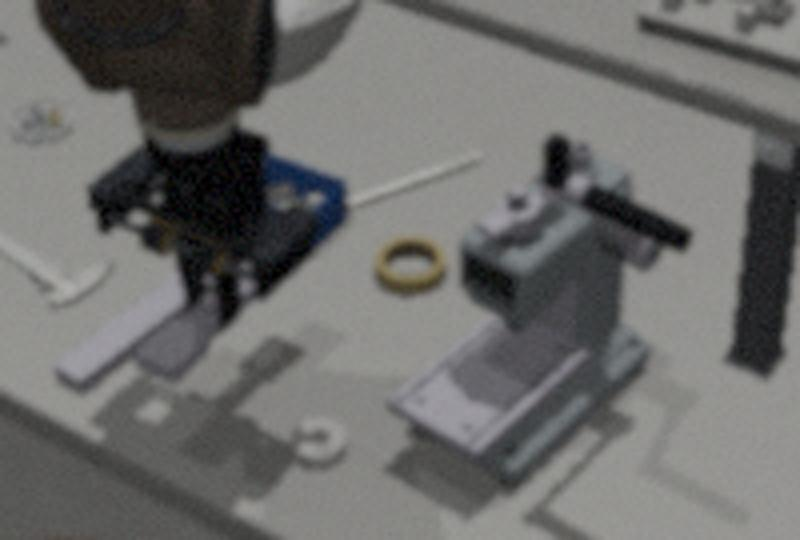

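```bash
python3 - <<'E'
from h import *
P=cloud('top',np.load('pics/t1.npy'))
Q=P[221:232,230:248].reshape(-1,3); m=(Q[:,2]>85)&(Q[:,2]<135); Q=Q[m]; print(len(Q),Q.min(0),Q.max(0),np.median(Q,0))
# slope of height along x
A=np.c_[Q[:,0],Q[:,1],np.ones(len(Q))]; print(np.linalg.lstsq(A,Q[:,2],rcond=None)[0])
s=env.state(); c,f=s['eef_pos'],0
print('tcp to back end', np.sort(Q[:,0])[-12:])
# edge overlay with predicted pose
z=c[2]-3+18
pl=[([dogw(x,y,z,c=(c[0]+18,c[1]-0.),a=2) for x,y in DOG],(0,0,255))]
overlay('top','t1','o5',pl,(210,205,290,295),7)
E
```

```text
96 [489.51121058 221.9733721   98.92235497] [518.47345095 262.80710152 117.09923063] [508.53153771 246.72542683 109.07369558]
[3.88429905e-03 3.71943811e-02 9.77449560e+01]
tcp to back end [517.36984452 517.37449171 517.60715877 517.73865771 517.80051742
 517.89246161 517.9400669  518.01012217 518.09335507 518.19382069
 518.45997162 518.47345095]
```

View pics/o5.png

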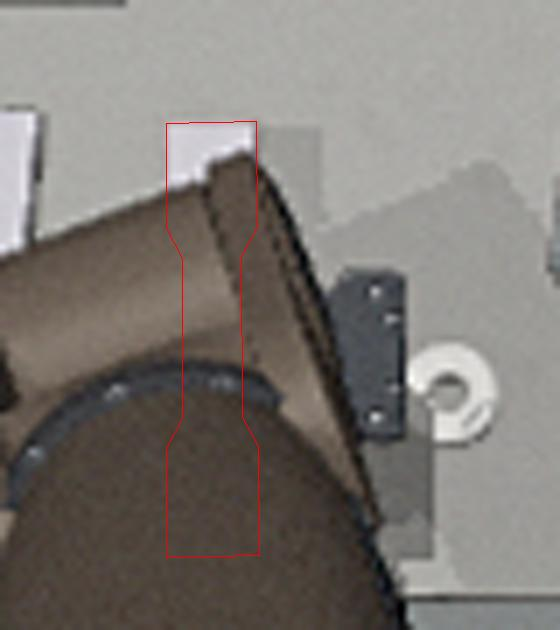

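```bash
python3 - <<'E'
from h import *
print(delta(tw(-90,110,80),174)); print(delta(tw(-90,0,77),174))
E
```

```text
('turn', array([0.0006, 0.0011, 0.1398]), 'shift m', array([-0.0432, -0.0939,  0.0139]))
('turn', array([0.0006, 0.0011, 0.1398]), 'shift m', array([-0.0278, -0.2028,  0.0168]))
```

>>> arm_command:
  targets:
    - [[0,0,0.03],[-0.009,-0.02,0.0],255]
    - [[0,0,0.07],[-0.018,-0.04,0.004],255]
    - [[0,0,0.11],[-0.027,-0.06,0.008],255]
    - [[0,0,0.14],[-0.036,-0.08,0.012],255]
    - [[0,0,0.14],[-0.043,-0.094,0.017],255]
    - [[0,0,0.14],[-0.043,-0.094,0.019],255]
    - [[0,0,0.14],[-0.043,-0.094,0.019],255]

```text
t: 3.3
eef_pos: [450.7, 145.7, 73.3]
tcp_rot: [-3.141, -0.003, 3.036]
ft_force: [-0.9, -0.2, -3.2]
opening: 0.267
```

```bash
python3 - <<'E'
from h import *
print(env.state()['moment'],env.state()['eef_pos'],delta(tw(-90,110,76),174)); print(delta(tw(-90,0,76),174))
look('top','t2');look('scene','s2')
overlay('top','t2','o3',[],(190,165,390,300)); overlay('scene','s2','o4',[],(170,165,370,300))
E
```

```text
[ 0.00888896  0.06999096 -0.01462743] [450.70581497 145.71486826  73.31880879] ('turn', array([-0.0006, -0.0025, -0.001 ]), 'shift m', array([-0.0009,  0.0003, -0.0027]))
('turn', array([-0.0006, -0.0025, -0.001 ]), 'shift m', array([-0.001 , -0.1097, -0.0026]))
```

View pics/o4.png

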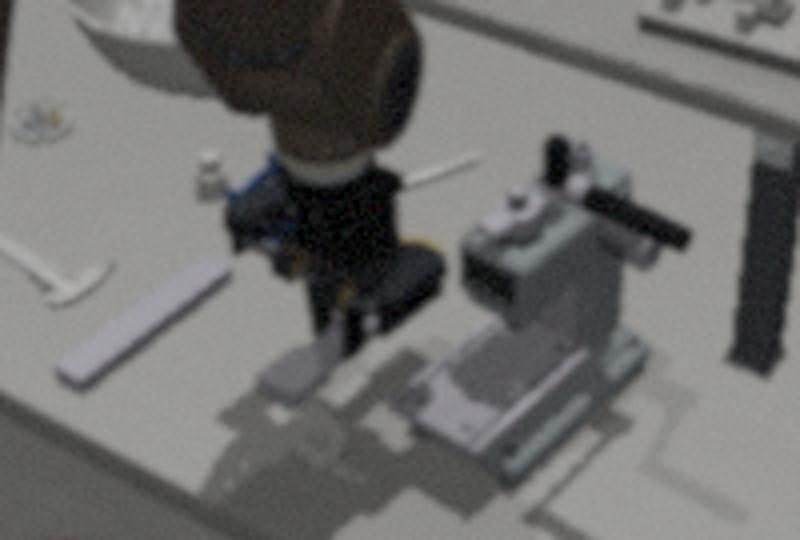

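View pics/o3.png

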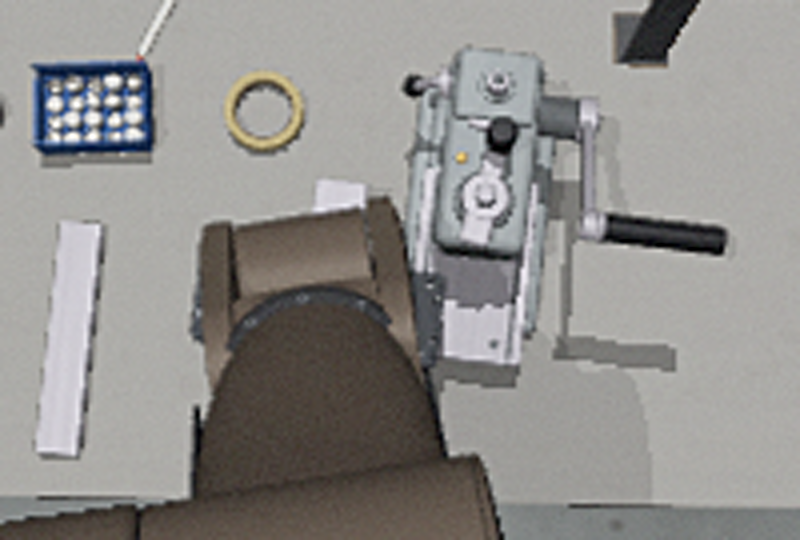

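```bash
python3 - <<'E'
from h import *
for n in('t2',):
    P=cloud('top',np.load(f'pics/{n}.npy')); Q=P[200:300,230:320].reshape(-1,3); Q=Q[(Q[:,2]>130)]
    c,s=np.cos(YAW),np.sin(YAW); q=Q[:,:2]-NOSE; X=q@[c,s]; Y=q@[-s,c]
    m=Y>38
    for lo in range(130,420,30):
        k=m&(Q[:,2]>lo)&(Q[:,2]<=lo+30)
        if k.sum()>3: print(lo,k.sum(),'x max',np.percentile(X[k],98).round(),'y',Y[k].min().round(),Y[k].max().round())
E
```

```text
160 6 x max -58.0 y 39.0 200.0
190 40 x max -62.0 y 38.0 200.0
340 121 x max -32.0 y 39.0 181.0
370 657 x max -42.0 y 43.0 179.0
400 106 x max -58.0 y 53.0 172.0
```

>>> arm_command:
  targets:
    - [[0,0,0],[-0.001,0,-0.004],255]
    - [[0,0,0],[-0.001,-0.02,-0.004],255]
    - [[0,0,0],[-0.001,-0.04,-0.004],255]
    - [[0,0,0],[-0.001,-0.06,-0.004],255]
    - [[0,0,0],[-0.001,-0.08,-0.004],255]
    - [[0,0,0],[-0.001,-0.1,-0.004],255]
    - [[0,0,0],[-0.001,-0.11,-0.004],255]
    - [[0,0,0],[-0.001,-0.11,-0.004],255]

```text
t: 4.2
eef_pos: [441.1, 35.9, 78.8]
tcp_rot: [3.141, 0.0, 3.036]
ft_force: [0.1, 0.1, -3.2]
opening: 0.273
```

```bash
python3 - <<'E'
from h import *
print(env.state()['moment'],env.state()['eef_pos'],delta(tw(-90,0,71),174))
look('scene','s3')
overlay('scene','s3','o4',[],(170,165,370,300))
E
```

```text
[ 0.03283012  0.06608169 -0.03916996] [441.05984379  35.94662474  78.78597139] ('turn', array([ 0.0001,  0.0005, -0.0012]), 'shift m', array([0.001 , 0.0005, 0.0078]))
```

View pics/o4.png

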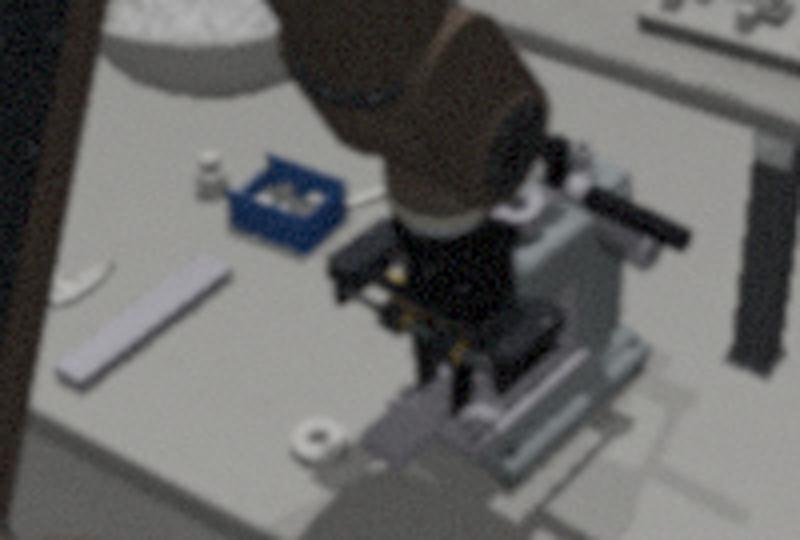

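>>> arm_command:
  targets:
    - [[0,0,0],[0.0005,0.0005,0.003],255]
    - [[0,0,0],[0.0005,0.0005,0.005],255]
    - [[0,0,0],[0.0005,0.0005,0.006],255]
    - [[0,0,0],[0.0005,0.0005,0.006],255]

```text
t: 4.65
eef_pos: [440.5, 37.3, 72.2]
tcp_rot: [3.141, -0.0, 3.037]
ft_force: [0.6, 0.9, -3.1]
opening: 0.271
```

>>> arm_command:
  targets:
    - [[0,0,0],[0,0,0.001],255]
    - [[0,0,0],[0,0,0.0015],255]
    - [[0,0,0],[0,0,0.0015],255]

```text
t: 4.95
eef_pos: [440.6, 37.1, 71.2]
tcp_rot: [3.141, 0.0, 3.037]
ft_force: [-1.5, 2.4, 3.7]
opening: 0.273
```

>>> arm_command:
  targets:
    - [[0,0,0],[0,0,0],130]
    - [[0,0,0],[0,0,0],130]
    - [[0,0,0],[0,0,0],130]
    - [[0,0,0],[0,0,-0.01],130]
    - [[0,0,0],[0,0,-0.04],130]
    - [[0,0,0],[0,0,-0.09],130]
    - [[0,0,0],[0,0,-0.14],130]
    - [[0,0,0],[0,0,-0.19],130]

```text
t: 5.75
eef_pos: [439.8, 36.9, 263.8]
tcp_rot: [3.142, 0.0, 3.037]
ft_force: [0.9, 0.0, -0.9]
opening: 0.49
```

>>> arm_command:
  targets:
    - [[0,0,0],[0,0.03,-0.03],130]
    - [[0,0,0],[0,0.075,-0.05],130]
    - [[0,0,0],[0,0.12,-0.06],130]
    - [[0,0,0],[0,0.165,-0.06],130]
    - [[0,0,0],[0,0.21,-0.06],130]
    - [[0,0,0],[0,0.24,-0.06],130]
    - [[0,0,0],[0,0.24,-0.06],130]

```text
t: 6.45
eef_pos: [465.2, 278.4, 321.2]
tcp_rot: [3.141, -0.0, 3.04]
ft_force: [-0.2, -0.1, 0.2]
opening: 0.483
```

```bash
cat > ov2.py <<'E'
from h import *
import sys
t=sys.argv[1]
look('top','t'+t);look('scene','s'+t)
bar=[tw(-72+x,y,85) for x,y in DOG]
pl=[(bar,(0,0,255)),([tw(x,y,67) for x,y in[(-107,-46),(43,-46),(43,46),(-107,46)]],(0,255,0))]
overlay('top','t'+t,'o6',pl,(270,190,350,290),7); overlay('scene','s'+t,'o7',pl,(240,200,330,300),7)
P=cloud('top',np.load(f'pics/t{t}.npy')); Q=P[200:300,270:350].reshape(-1,3)
q=Q[:,:2]-NOSE; X=q@[np.cos(YAW),np.sin(YAW)]; Y=q@[-np.sin(YAW),np.cos(YAW)]
k=(Q[:,2]>76)&(Q[:,2]<95)&(abs(Y)<60)&(X<-30)
print(k.sum(),np.median(Q[k,2]),'x',np.sort(X[k])[[0,3,8]],'y',np.sort(Y[k])[[0,3,-4,-1]])
for a,b in[(-170,-120),(-108,-45)]:
    m=k&(X>a)&(X<b); print(a,b,m.sum(),np.mean(Y[m]))
print(env.state()['eef_pos'],env.state()['ft_force'])
E
python3 ov2.py 4
```

```text
443 83.71439852439403 x [-167.36657756 -166.89476188 -165.48848924] y [-44.2311316  -18.53640433  20.30689266  21.00709667]
-170 -120 196 0.8578656335208313
-108 -45 168 0.8354788333099821
[465.15342567 275.71481634 321.22849169] [ 0.72196801 -0.67270683 -0.07931083]
```

View pics/o6.png

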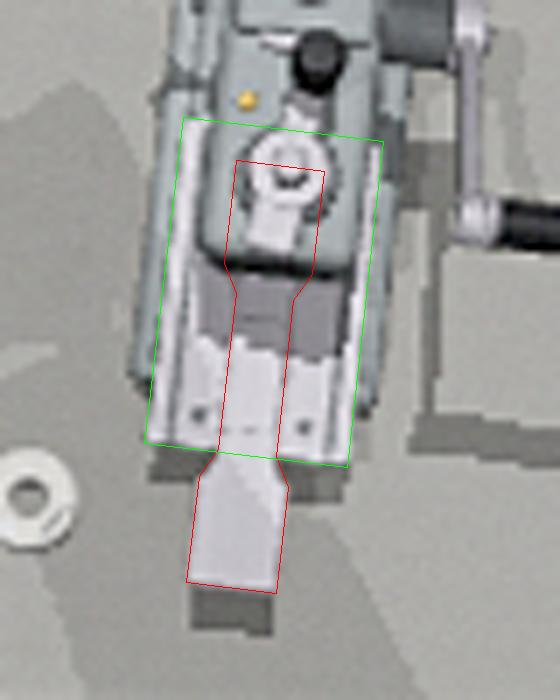

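View pics/o7.png

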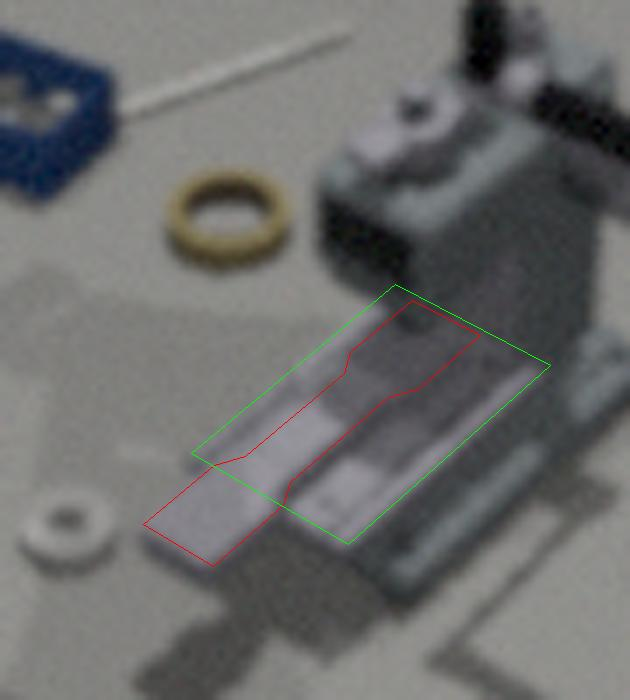

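```bash
python3 - <<'E'
from h import *
pl=[(circ(0,0,85+g,8.5),c) for g,c in((11,(0,0,255)),(16.5,(0,255,0)),(22,(255,0,0)))]
overlay('scene','s4','a1',pl,(280,225,320,260),18)
p=cv2.imread('pics/s4.png')[225:260,280:320]; p=np.clip(p.astype(float)*2.5,0,255).astype(np.uint8)
cv2.imwrite('pics/a2.png',cv2.resize(p,None,fx=18,fy=18,interpolation=cv2.INTER_CUBIC))
s=env.state()
print(delta(tw(41.6,-5.6,290),174)); print(delta(tw(41.6,-5.6,227),174))
E
```

```text
('turn', array([-0.0003, -0.0003,  0.0013]), 'shift m', array([-0.1314, -0.2463,  0.0313]))
('turn', array([-0.0003, -0.0003,  0.0013]), 'shift m', array([-0.1314, -0.2463,  0.0943]))
```

View pics/a1.png

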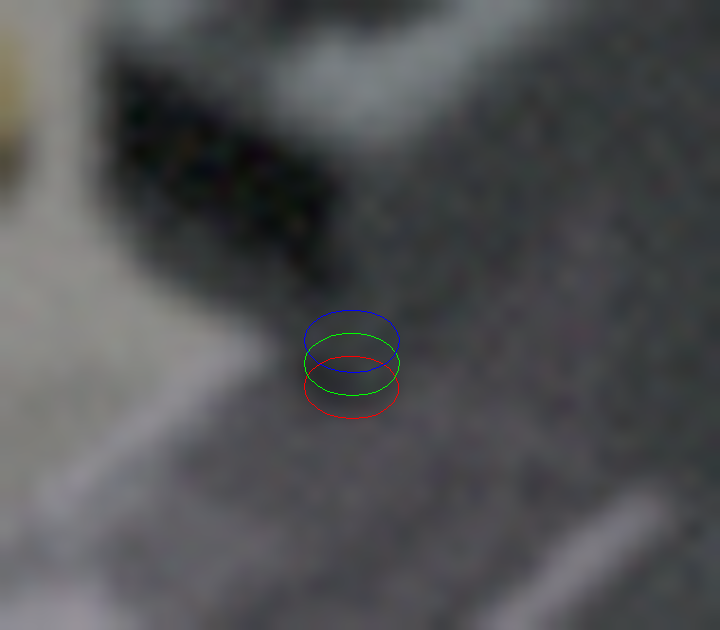

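View pics/a2.png

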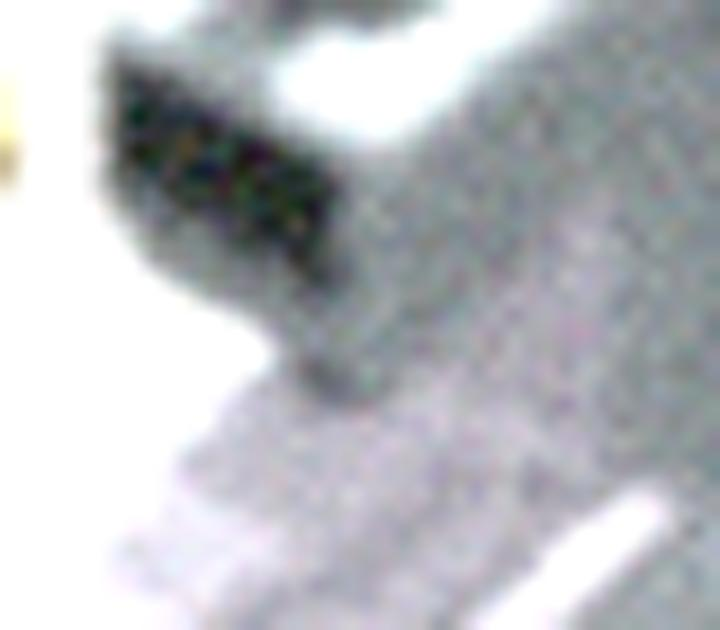

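>>> arm_command:
  targets:
    - [[0,0,0],[-0.02,-0.036,0],130]
    - [[0,0,0],[-0.04,-0.076,0],130]
    - [[0,0,0],[-0.06,-0.116,0],130]
    - [[0,0,0],[-0.08,-0.156,0.008],130]
    - [[0,0,0],[-0.1,-0.196,0.016],130]
    - [[0,0,0],[-0.12,-0.23,0.024],130]
    - [[0,0,0],[-0.1315,-0.246,0.03],130]
    - [[0,0,0],[-0.1315,-0.246,0.03],130]

```text
t: 7.35
eef_pos: [570.8, 14.5, 290.3]
tcp_rot: [-3.141, -0.001, 3.033]
ft_force: [0.4, 1.3, 0.2]
opening: 0.492
```

```bash
python3 - <<'E'
from h import *
look('scene','s5'); overlay('scene','s5','o4',[],(200,145,360,280))
print(delta(tw(41.6,-5.6,227),174),env.state()['opening'])
E
```

```text
('turn', array([ 0.0002, -0.0009, -0.0027]), 'shift m', array([0.0001, 0.0011, 0.0638])) 0.49235180949616314
```

View pics/o4.png

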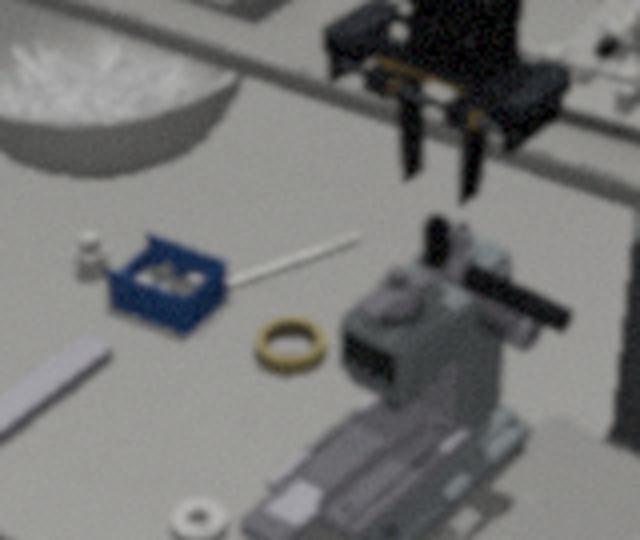

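>>> arm_command:
  targets:
    - [[0,0,0],[0,0.001,0.025],130]
    - [[0,0,0],[0,0.001,0.05],130]
    - [[0,0,0],[0,0.001,0.063],130]
    - [[0,0,0],[0,0.001,0.063],130]

```text
t: 7.8
eef_pos: [569.9, 19.1, 227.1]
tcp_rot: [3.141, -0.002, 3.038]
ft_force: [0.4, 0.3, -0.2]
opening: 0.491
```

>>> arm_command:
  targets:
    - [[0,0,0],[0,0,0],230]
    - [[0,0,0],[0,0,0],230]
    - [[0,0,0],[0,0,0],230]
    - [[0,0,0],[0,0,0],230]

```text
t: 8.2
eef_pos: [571.1, 17.7, 228.8]
tcp_rot: [-3.141, 0.001, 3.037]
ft_force: [0.7, -2.5, 3.5]
opening: 0.239
```

```bash
cat >> h.py <<'E'
def tl(p):
    q=np.array(p)[:2]-NOSE; c,s=np.cos(YAW),np.sin(YAW); return np.array([c*q[0]+s*q[1],-s*q[0]+c*q[1]])
def ck():
    s=env.state(); a=tl(s['eef_pos']); ph=np.arctan2(a[1],a[0]); F=np.array(s['ft_force']); c,q=np.cos(YAW),np.sin(YAW)
    f=np.array([c*F[0]+q*F[1],-q*F[0]+c*F[1]]); tan=np.array([np.sin(ph),-np.cos(ph)])
    print('t',s['t'],'xy',a.round(1),'r',np.hypot(*a).round(1),'phi',np.degrees(ph).round(1),'z',s['eef_pos'][2].round(1),'Ft(resist)',-(f@tan).round(2),'Fr',(f@[np.cos(ph),np.sin(ph)]).round(2),'Fz',F[2].round(1),'Mz',np.round(s['moment'],3),'op',s['opening'].round(3),'yaw',np.degrees(s['tcp_rot'][2]).round(2))
E
python3 -c "
from h import *
ck()"
```

```text
Traceback (most recent call last):
  File "h.py", line 50, in ck
    print('t',s['t'],'xy',a.round(1),'r',np.hypot(*a).round(1),'phi',np.degrees(ph).round(1),'z',s['eef_pos'][2].round(1),'Ft(resist)',-(f@tan).round(2),'Fr',(f@[np.cos(ph),np.sin(ph)]).round(2),'Fz',F[2].round(1),'Mz',np.round(s['moment'],3),'op',s['opening'].round(3),'yaw',np.degrees(s['tcp_rot'][2]).round(2))
                                                                                                                                                                                                                                                        ^^^^^^^^^^^^^^^^^^
AttributeError: 'float' object has no attribute 'round'
```

```bash
sed -i "s/'op',s\['opening'\].round(3)/'op',round(s['opening'],3)/" h.py; cat >> h.py <<'E'
def rows(p0,step,n=8,r=42):
    P=lambda p: r*np.array([-np.cos(np.radians(p)),np.sin(np.radians(p))])/1000
    for k in range(1,n+1): print((p0-step*k),(P(p0-step*k)-P(p0)).round(4).tolist())
E
python3 -c "
from h import *
ck()
rows(-7,12);rows(-103,12)"
```

```text
t 8.2 xy [42.2 -5. ] r 42.5 phi -6.7 z 228.8 Ft(resist) -2.26 Fr 1.26 Fz 3.5 Mz [-0.423  0.209 -0.038] op 0.239 yaw 174.01
-19 [0.002, -0.0086]
-31 [0.0057, -0.0165]
-43 [0.011, -0.0235]
-55 [0.0176, -0.0293]
-67 [0.0253, -0.0335]
-79 [0.0337, -0.0361]
-91 [0.0424, -0.0369]
-103 [0.0511, -0.0358]
-115 [0.0083, 0.0029]
-127 [0.0158, 0.0074]
-139 [0.0222, 0.0134]
-151 [0.0273, 0.0206]
-163 [0.0307, 0.0286]
-175 [0.0324, 0.0373]
-187 [0.0322, 0.046]
-199 [0.0303, 0.0546]
```

>>> arm_command:
  targets:
    - [[0,0,0],[0.002,-0.0086,0],230]
    - [[0,0,0],[0.0057,-0.0165,0],230]
    - [[0,0,0],[0.011,-0.0235,0],230]
    - [[0,0,0],[0.0176,-0.0293,0],230]
    - [[0,0,0],[0.0253,-0.0335,0],230]

```text
t: 8.7
eef_pos: [543.5, -13.3, 228.9]
tcp_rot: [3.141, 0.005, 3.036]
ft_force: [6.0, -1.1, 2.0]
opening: 0.236
```

```bash
python3 -c "
from h import *
ck()
rows(-67,12)"
```

```text
t 8.7 xy [ 18.  -38.7] r 42.7 phi -65.0 z 228.9 Ft(resist) 5.32 Fr 2.98 Fz 2.0 Mz [-0.052 -1.035 -0.011] op 0.236 yaw 173.97
-79 [0.0084, -0.0026]
-91 [0.0171, -0.0033]
-103 [0.0259, -0.0023]
-115 [0.0342, 0.0006]
-127 [0.0417, 0.0051]
-139 [0.0481, 0.0111]
-151 [0.0531, 0.0183]
-163 [0.0566, 0.0264]
```

>>> arm_command:
  targets:
    - [[0,0,0],[0.0084,-0.0026,0],230]
    - [[0,0,0],[0.0171,-0.0033,0],230]
    - [[0,0,0],[0.0259,-0.0023,0],230]
    - [[0,0,0],[0.0342,0.0006,0],230]
    - [[0,0,0],[0.0417,0.0051,0],230]
    - [[0,0,0],[0.0481,0.0111,0],230]

```text
t: 9.3
eef_pos: [495.5, 2.3, 228.8]
tcp_rot: [-3.14, 0.002, 3.036]
ft_force: [0.8, -6.3, 5.4]
opening: 0.232
```

```bash
python3 -c "
from h import *
ck()
rows(-139,10)"
```

```text
t 9.3 xy [-31.3 -28.2] r 42.2 phi -138.0 z 228.8 Ft(resist) 5.57 Fr 3.03 Fz 5.4 Mz [-1.018 -0.247 -0.022] op 0.232 yaw 173.98
-149 [0.0043, 0.0059]
-159 [0.0075, 0.0125]
-169 [0.0095, 0.0195]
-179 [0.0103, 0.0268]
-189 [0.0098, 0.0341]
-199 [0.008, 0.0412]
-209 [0.005, 0.0479]
-219 [0.0009, 0.054]
```

>>> arm_command:
  targets:
    - [[0,0,0],[0.0043,0.0059,0],230]
    - [[0,0,0],[0.0075,0.0125,0],230]
    - [[0,0,0],[0.0095,0.0195,0],230]
    - [[0,0,0],[0.0103,0.0268,0],230]
    - [[0,0,0],[0.0098,0.0341,0],230]

```text
t: 9.8
eef_pos: [489.4, 37.9, 228.8]
tcp_rot: [-3.141, 0.002, 3.037]
ft_force: [0.8, -6.0, 6.3]
opening: 0.236
```

```bash
python3 -c "
from h import *
ck()
rows(-189,5)"
```

```text
t 9.8 xy [-41.1   6.5] r 41.6 phi 171.0 z 228.8 Ft(resist) 5.61 Fr -2.33 Fz 6.3 Mz [-1.048 -0.175 -0.006] op 0.236 yaw 173.99
-194 [-0.0007, 0.0036]
-199 [-0.0018, 0.0071]
-204 [-0.0031, 0.0105]
-209 [-0.0047, 0.0138]
-214 [-0.0067, 0.0169]
-219 [-0.0088, 0.0199]
-224 [-0.0113, 0.0226]
-229 [-0.0139, 0.0251]
```

>>> arm_command:
  targets:
    - [[0,0,0],[-0.0007,0.0036,0],230]
    - [[0,0,0],[-0.0018,0.0071,0],230]

```text
t: 10.0
eef_pos: [492.0, 44.8, 228.8]
tcp_rot: [-3.141, 0.001, 3.037]
ft_force: [-2.0, -6.8, 6.6]
opening: 0.234
```

```bash
python3 -c "
from h import *
ck()
rows(-199,5,2);rows(-209,5,2);rows(-219,5,2);rows(-229,5,2);rows(-239,5,2)"
```

```text
t 10.0 xy [-39.2  13.6] r 41.5 phi 160.8 z 228.8 Ft(resist) 6.99 Fr -1.12 Fz 6.6 Mz [-1.026  0.217  0.038] op 0.234 yaw 174.01
-204 [-0.0013, 0.0034]
-209 [-0.003, 0.0067]
-214 [-0.0019, 0.0031]
-219 [-0.0041, 0.0061]
-224 [-0.0024, 0.0027]
-229 [-0.0051, 0.0053]
-234 [-0.0029, 0.0023]
-239 [-0.0059, 0.0043]
-244 [-0.0032, 0.0017]
-249 [-0.0066, 0.0032]
```

>>> arm_command:
  targets:
    - [[0,0,0],[-0.0013,0.0034,0],230]
    - [[0,0,0],[-0.003,0.0067,0],230]

```text
t: 10.2
eef_pos: [495.7, 51.0, 228.8]
tcp_rot: [-3.141, 0.001, 3.037]
ft_force: [-2.1, -6.6, 5.7]
opening: 0.233
```

```bash
python3 -c "
from h import *
ck()"
```

```text
t 10.2 xy [-36.2  20.2] r 41.4 phi 150.8 z 228.8 Ft(resist) 6.64 Fr -2.08 Fz 5.7 Mz [-1.04   0.185 -0.042] op 0.233 yaw 174.0
```

>>> arm_command:
  targets:
    - [[0,0,0],[-0.0019,0.0031,0],230]
    - [[0,0,0],[-0.0041,0.0061,0],230]

```text
t: 10.4
eef_pos: [500.5, 56.5, 228.8]
tcp_rot: [-3.141, 0.001, 3.037]
ft_force: [-0.7, -6.2, 6.6]
opening: 0.237
```

```bash
python3 -c "
from h import *
ck()"
```

```text
t 10.4 xy [-32.1  26.2] r 41.4 phi 140.7 z 228.8 Ft(resist) 4.83 Fr -3.87 Fz 6.6 Mz [-1.245  0.218  0.012] op 0.237 yaw 174.0
```

>>> arm_command:
  targets:
    - [[0,0,0],[-0.0024,0.0027,0],230]
    - [[0,0,0],[-0.0051,0.0053,0],230]

```text
t: 10.6
eef_pos: [506.1, 61.2, 228.8]
tcp_rot: [-3.14, 0.001, 3.037]
ft_force: [-1.6, -8.2, 6.0]
opening: 0.235
```

```bash
python3 -c "
from h import *
ck()"
```

```text
t 10.6 xy [-27.   31.4] r 41.4 phi 130.6 z 228.8 Ft(resist) 6.03 Fr -5.85 Fz 6.0 Mz [-1.369  0.241  0.034] op 0.235 yaw 174.0
```

>>> arm_command:
  targets:
    - [[0,0,0],[-0.0031,0.0021,0],230]
    - [[0,0,0],[-0.0063,0.0039,0],230]

```text
t: 10.8
eef_pos: [512.4, 64.6, 228.8]
tcp_rot: [-3.141, 0.0, 3.037]
ft_force: [-3.3, -3.3, 7.5]
opening: 0.235
```

```bash
python3 -c "
from h import *
ck()"
```

```text
t 10.8 xy [-21.1  35.5] r 41.3 phi 120.6 z 228.8 Ft(resist) 4.41 Fr -1.59 Fz 7.5 Mz [-0.756  0.759  0.032] op 0.235 yaw 173.99
```

>>> arm_command:
  targets:
    - [[0,0,0],[-0.0034,0.0014,0],230]
    - [[0,0,0],[-0.007,0.0028,0],230]

```text
t: 11.0
eef_pos: [518.9, 67.0, 228.7]
tcp_rot: [-3.141, -0.002, 3.037]
ft_force: [-8.1, -2.2, 10.1]
opening: 0.234
```

```bash
python3 -c "
from h import *
ck()
for i in range(7): rows(-249-10*i,5,2)"
```

```text
t 11.0 xy [-14.8  38.5] r 41.3 phi 111.1 z 228.7 Ft(resist) 8.4 Fr -0.02 Fz 10.1 Mz [-0.44   1.485  0.008] op 0.234 yaw 174.0
-254 [-0.0035, 0.0012]
-259 [-0.007, 0.002]
-264 [-0.0036, 0.0005]
-269 [-0.0073, 0.0008]
-274 [-0.0037, -0.0001]
-279 [-0.0073, -0.0005]
-284 [-0.0036, -0.0007]
-289 [-0.0071, -0.0018]
-294 [-0.0034, -0.0013]
-299 [-0.0067, -0.003]
-304 [-0.0031, -0.0019]
-309 [-0.0061, -0.0041]
-314 [-0.0027, -0.0024]
-319 [-0.0053, -0.0051]
```

>>> arm_command:
  targets:
    - [[0,0,0],[-0.0035,0.0012,0],230]
    - [[0,0,0],[-0.007,0.002,0],230]

```text
t: 11.2
eef_pos: [525.9, 68.3, 228.7]
tcp_rot: [-3.141, -0.002, 3.037]
ft_force: [-8.9, -1.5, 10.4]
opening: 0.233
```

```bash
python3 -c "
from h import *
ck()
look('scene','s6'); ck()"
```

```text
t 11.2 xy [-7.9 40.6] r 41.3 phi 101.1 z 228.7 Ft(resist) 8.96 Fr -0.75 Fz 10.4 Mz [-0.397  1.548  0.01 ] op 0.233 yaw 174.0
t 11.25 xy [-7.5 40.6] r 41.3 phi 100.5 z 228.7 Ft(resist) 7.31 Fr 0.52 Fz 9.9 Mz [-0.205  1.214 -0.037] op 0.231 yaw 173.99
```

>>> arm_command:
  targets:
    - [[0,0,0],[-0.0036,0.0005,0],230]
    - [[0,0,0],[-0.0073,0.0008,0],230]

```text
t: 11.45
eef_pos: [533.1, 68.4, 228.7]
tcp_rot: [-3.141, -0.002, 3.037]
ft_force: [-9.3, -1.9, 10.7]
opening: 0.233
```

```bash
python3 -c "
from h import *
ck()
overlay('scene','s6','o4',[],(200,185,360,300))"
```

```text
t 11.45 xy [-0.8 41.4] r 41.4 phi 91.1 z 228.7 Ft(resist) 9.14 Fr -2.65 Fz 10.7 Mz [-0.361  1.627 -0.05 ] op 0.233 yaw 174.0
```

View pics/o4.png

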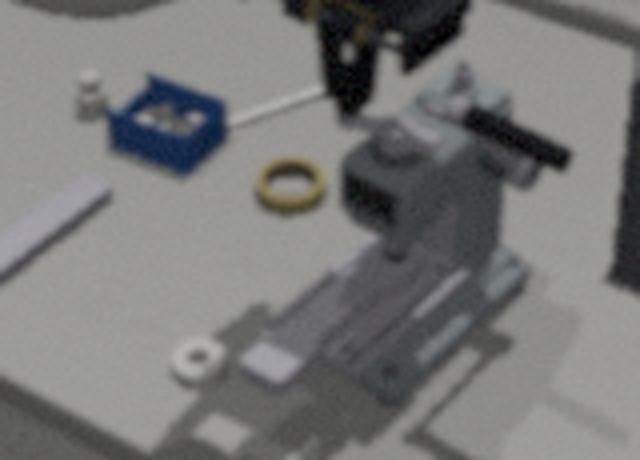

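```bash
python3 -c "
from h import *
rows(-269,10,6)"
```

```text
-279 [-0.0073, -0.0005]
-289 [-0.0144, -0.0023]
-299 [-0.0211, -0.0053]
-309 [-0.0272, -0.0094]
-319 [-0.0324, -0.0144]
-329 [-0.0367, -0.0204]
```

>>> arm_command:
  targets:
    - [[0,0,0],[-0.0073,-0.0005,0],230]
    - [[0,0,0],[-0.0144,-0.0023,0],230]
    - [[0,0,0],[-0.0211,-0.0053,0],230]
    - [[0,0,0],[-0.0272,-0.0094,0],230]

```text
t: 11.85
eef_pos: [559.2, 56.8, 228.7]
tcp_rot: [3.141, -0.002, 3.037]
ft_force: [-9.7, 3.4, 10.5]
opening: 0.237
```

```bash
python3 -c "
from h import *
ck()
rows(-309,10,2)
rows(-310.5,10,2)"
```

```text
t 11.85 xy [26.4 32.6] r 41.9 phi 51.0 z 228.7 Ft(resist) 9.25 Fr -4.42 Fz 10.5 Mz [ 0.534  1.945 -0.021] op 0.237 yaw 174.0
-319 [-0.0053, -0.0051]
-329 [-0.0096, -0.011]
-320.5 [-0.0051, -0.0052]
-330.5 [-0.0093, -0.0113]
```

>>> arm_command:
  targets:
    - [[0,0,0],[-0.0053,-0.0051,0],230]
    - [[0,0,0],[-0.0096,-0.011,0],230]
    - [[0,0,0],[-0.0096,-0.011,0],230]

```text
t: 12.15
eef_pos: [568.0, 44.4, 228.7]
tcp_rot: [3.141, -0.001, 3.036]
ft_force: [-6.2, 1.2, 8.9]
opening: 0.235
```

```bash
python3 -c "
from h import *
ck()"
```

```text
t 12.15 xy [36.4 21.2] r 42.1 phi 30.2 z 228.7 Ft(resist) 3.63 Fr -5.18 Fz 8.9 Mz [0.217 1.095 0.05 ] op 0.235 yaw 173.97
```

>>> arm_command:
  targets:
    - [[0,0,0],[0,0,0],130]
    - [[0,0,0],[0,0,0],130]
    - [[0,0,0],[0,0,0],130]
    - [[0,0,0],[0,0,-0.015],130]
    - [[0,0,0],[0,0,-0.05],130]
    - [[0,0,0],[0,0,-0.09],130]
    - [[0,0,0],[0,0,-0.12],130]
    - [[0,0,0],[0,0,-0.12],130]

```text
t: 12.95
eef_pos: [569.7, 44.5, 352.0]
tcp_rot: [3.141, 0.007, 3.037]
ft_force: [0.1, -0.0, 0.7]
opening: 0.49
```

```bash
python3 -c "
from h import *
ck()
look('scene','s7'); look('top','t7'); overlay('scene','s7','o4',[],(200,145,360,280))
c=cv2.imread('pics/s7.png')[225:260,280:320]; p=np.clip(c.astype(float)*2.5,0,255).astype(np.uint8)
cv2.imwrite('pics/a2.png',cv2.resize(p,None,fx=12,fy=12,interpolation=cv2.INTER_CUBIC))
overlay('scene','s7','o5',[],(290,180,350,230),10)
"
```

```text
t 12.95 xy [38.1 21.5] r 43.7 phi 29.4 z 352.0 Ft(resist) -0.06 Fr 0.06 Fz 0.7 Mz [-0.004  0.077  0.029] op 0.49 yaw 174.0
```

View pics/o4.png

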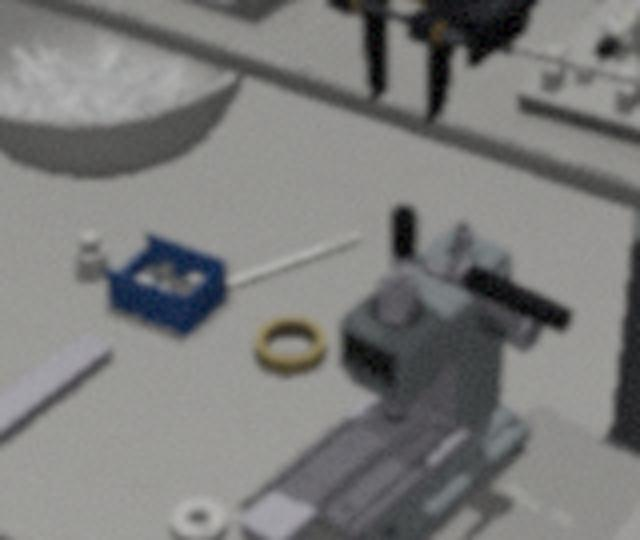

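View pics/a2.png

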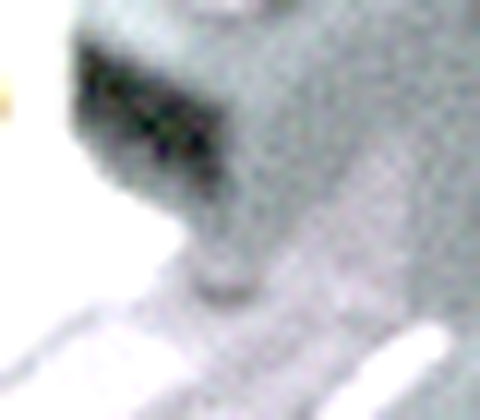

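```bash
python3 -c "
from h import *
print(env.state()['joints'].round(3)); print(delta(tw(-20.3,-124,330),84)); 
P=cloud('top',np.load('pics/t7.npy'))
Q=P[205:235,335:375].reshape(-1,3); Q=Q[(Q[:,2]>270)&(Q[:,2]<310)]
c=np.array([tl(q) for q in Q]); m=(c[:,1]<-82)&(c[:,1]>-155); print(m.sum(),c[m].min(0),c[m].max(0),c[m].mean(0)); 
for lo in range(-34,-6,3):
  k=m&(c[:,0]>lo)&(c[:,0]<lo+3); print(lo+1.5,k.sum(),np.median(Q[k,2]) if k.sum() else 0)
pl=[([tw(-20.3+a,b,277.5) for a,b in((-10,-75),(10,-75),(10,-163),(-10,-163))],(0,0,255))]
overlay('top','t7','o5',pl,(320,180,390,250),8);overlay('scene','s7','o6',pl,(290,180,360,250),8)"
```

```text
[-0.038  0.305  1.498  0.     1.338 -1.504]
('turn', array([5.0000e-04, 2.0000e-04, 1.5707e+00]), 'shift m', array([ 0.0573, -0.1454,  0.0178]))
189 [ -30.78358496 -154.83386047] [-11.24227637 -84.11530653] [ -21.73668255 -119.3132205 ]
-32.5 0 0
-29.5 33 281.39776181549064
-26.5 33 285.928330467199
-23.5 28 286.2327008791566
-20.5 29 288.4528684551092
-17.5 26 287.5906134434874
-14.5 27 286.23484609375987
-11.5 13 282.455783220596
-8.5 0 0
-5.5 0 0
```

View pics/o5.png

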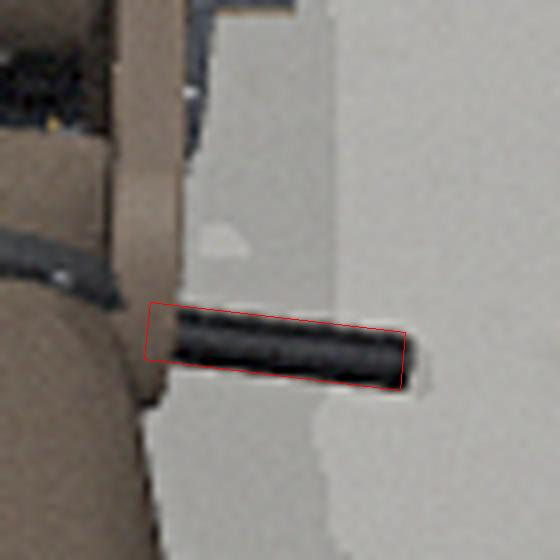

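View pics/o6.png

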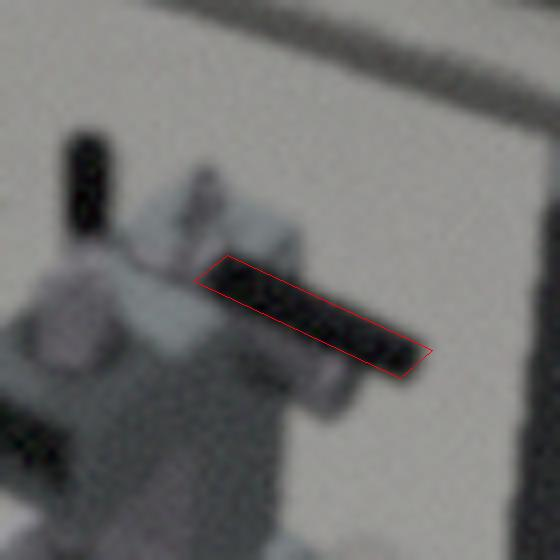

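>>> arm_command:
  targets:
    - [[0,0,0.145],[0.01,-0.025,0],130]
    - [[0,0,0.29],[0.02,-0.05,0],130]
    - [[0,0,0.435],[0.03,-0.075,0],130]
    - [[0,0,0.58],[0.04,-0.1,0],130]
    - [[0,0,0.725],[0.05,-0.125,0.0],130]
    - [[0,0,0.87],[0.057,-0.145,0.0],130]
    - [[0,0,1.015],[0.057,-0.145,0.0],130]
    - [[0,0,1.16],[0.057,-0.145,0.0],130]

```text
t: 13.85
eef_pos: [496.2, -94.3, 346.4]
tcp_rot: [-3.14, -0.002, 1.869]
ft_force: [1.0, -0.3, -0.9]
opening: 0.489
```

>>> arm_command:
  targets:
    - [[0,0,0.145],[0,0,0],130]
    - [[0,0,0.29],[0,0,0],130]
    - [[0,0,0.41],[0,0,0],130]
    - [[0,0,0.41],[0,0,0],130]

```text
t: 14.25
eef_pos: [496.5, -93.6, 346.5]
tcp_rot: [-3.139, -0.001, 1.465]
ft_force: [-0.3, -0.2, 0.5]
opening: 0.487
```

```bash
python3 -c "
from h import *
ck(); print(delta(tw(-20.5,-124,258.5),84))"
```

```text
t 14.25 xy [ -20.3 -123.5] r 125.2 phi -99.3 z 346.5 Ft(resist) -0.2 Fr 0.25 Fz 0.5 Mz [-0.09   0.066  0.039] op 0.487 yaw 83.94
('turn', array([-0.0024, -0.0007, -0.0011]), 'shift m', array([-0.0005, -0.    ,  0.088 ]))
```

>>> arm_command:
  targets:
    - [[0,0,0],[0,0,0.03],130]
    - [[0,0,0],[0,0,0.06],130]
    - [[0,0,0],[0,0,0.08],130]
    - [[0,0,0],[0,0,0.088],130]
    - [[0,0,0],[0,0,0.088],130]

```text
t: 14.75
eef_pos: [496.5, -93.6, 258.9]
tcp_rot: [-3.139, -0.001, 1.469]
ft_force: [0.1, 0.3, 0.9]
opening: 0.488
```

```bash
python3 -c "
from h import *
ck(); print(env.state()['ft_force'])
look('scene','s8'); overlay('scene','s8','o4',[],(240,125,380,260))"
```

```text
t 14.75 xy [ -20.3 -123.5] r 125.1 phi -99.3 z 258.9 Ft(resist) 0.03 Fr -0.34 Fz 0.9 Mz [-0.093  0.08   0.006] op 0.488 yaw 84.16
[0.11972347 0.32037859 0.85658604]
```

View pics/o4.png

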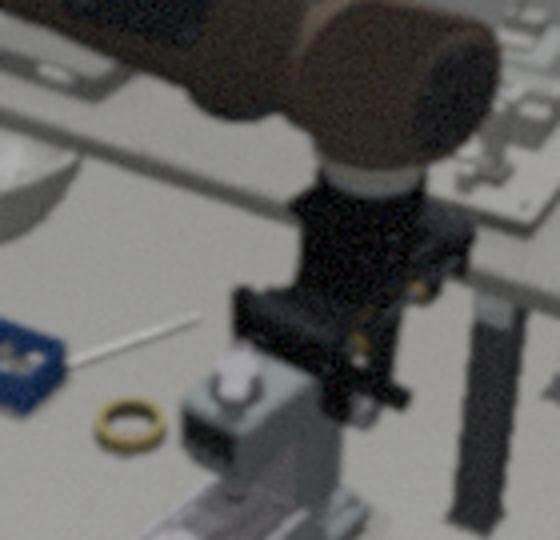

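>>> arm_command:
  targets:
    - [[0,0,0],[0,0,0],230]
    - [[0,0,0],[0,0,0],230]
    - [[0,0,0],[0,0,0],230]
    - [[0,0,0],[0,0,0],230]

```text
t: 15.2
eef_pos: [495.9, -93.6, 260.4]
tcp_rot: [-3.14, 0.0, 1.467]
ft_force: [-23.7, 0.6, 16.6]
opening: 0.213
```

```bash
python3 -c "
from h import *
ck(); print(env.state()['ft_force'])
# tool frame: y=+testerX, z=down
a0=50
for a in range(45,-16,-5):
  d=lambda q:np.array([-np.cos(np.radians(q)),-np.sin(np.radians(q))])*.150
  print(a,(d(a)-d(a0)).round(4))"
```

```text
t 15.2 xy [ -20.9 -123.6] r 125.3 phi -99.6 z 260.4 Ft(resist) -22.99 Fr 5.79 Fz 16.6 Mz [-0.05   4.4   -0.069] op 0.213 yaw 84.06
[-23.69960054   0.60518934  16.5858563 ]
45 [-0.0096  0.0088]
40 [-0.0185  0.0185]
35 [-0.0265  0.0289]
30 [-0.0335  0.0399]
25 [-0.0395  0.0515]
20 [-0.0445  0.0636]
15 [-0.0485  0.0761]
10 [-0.0513  0.0889]
5 [-0.053   0.1018]
0 [-0.0536  0.1149]
-5 [-0.053  0.128]
-10 [-0.0513  0.141 ]
-15 [-0.0485  0.1537]
```

>>> arm_command:
  targets: "[[[0, 0, 0], [-0.0055, 0.0045, 0], 230].slice, 0]"

```text
arm_command: Invalid argument: targets='[[[0, 0, 0], [-0.0055, 0.0045, 0], 230].slice, 0]' is not valid JSON
```

>>> arm_command:
  targets:
    - [[0,0,0],[0,-0.0055,0.0043],230]
    - [[0,0,0],[0,-0.0106,0.0088],230]

```text
t: 15.4
eef_pos: [487.2, -92.7, 252.4]
tcp_rot: [3.138, 0.0, 1.467]
ft_force: [4.1, 1.2, 5.5]
opening: 0.2
```

```bash
python3 -c "
from h import *
ck(); print(env.state()['ft_force'])
"
```

```text
t 15.4 xy [ -29.7 -123.6] r 127.1 phi -103.5 z 252.4 Ft(resist) 3.42 Fr -2.49 Fz 5.5 Mz [ 0.049 -1.067 -0.   ] op 0.2 yaw 84.05
[4.05512292 1.20034436 5.47107288]
```

>>> arm_command:
  targets:
    - [[0,0,0],[0,-0.0089,0.0097],230]
    - [[0,0,0],[0,-0.0169,0.0201],230]
    - [[0,0,0],[0,-0.0239,0.0311],230]
    - [[0,0,0],[0,-0.0299,0.0427],230]

```text
t: 15.8
eef_pos: [457.9, -89.6, 209.4]
tcp_rot: [3.136, 0.0, 1.467]
ft_force: [5.4, 2.5, 6.4]
opening: 0.202
```

```bash
python3 -c "
from h import *
ck(); print(env.state()['ft_force'])
"
```

```text
t 15.8 xy [ -59.1 -123.5] r 136.9 phi -115.6 z 209.4 Ft(resist) 3.32 Fr -4.99 Fz 6.4 Mz [ 0.31 -1.4   0.07] op 0.202 yaw 84.03
[5.43733697 2.51355671 6.41162262]
```

>>> arm_command:
  targets:
    - [[0,0,0],[0,-0.005,0.0121],230]
    - [[0,0,0],[0,-0.009,0.0246],230]
    - [[0,0,0],[0,-0.0118,0.0374],230]
    - [[0,0,0],[0,-0.0135,0.0503],230]
    - [[0,0,0],[0,-0.0141,0.0634],230]
    - [[0,0,0],[0,-0.0138,0.0713],230]

```text
t: 16.4
eef_pos: [442.0, -87.8, 137.0]
tcp_rot: [-3.14, -0.0, 1.467]
ft_force: [-8.7, 0.3, 9.5]
opening: 0.201
```

```bash
python3 -c "
from h import *
ck(); print(env.state()['ft_force'])
"
```

```text
t 16.4 xy [ -75.1 -123.4] r 144.5 phi -121.3 z 137.0 Ft(resist) -7.12 Fr 4.99 Fz 9.5 Mz [-1.000e-03  1.088e+00  2.000e-03] op 0.201 yaw 84.06
[-8.68327957  0.347689    9.53751163]
```

>>> arm_command:
  targets:
    - [[0,0,0],[0,-0.0006,0.0052],230]
    - [[0,0,0],[0,0.0003,0.0105],230]
    - [[0,0,0],[0,0.0009,0.0145],230]
    - [[0,0,0],[0,0.0011,0.0165],230]

```text
t: 16.8
eef_pos: [442.8, -87.9, 120.7]
tcp_rot: [-3.139, -0.0, 1.467]
ft_force: [-9.5, 0.1, 9.3]
opening: 0.202
```

```bash
python3 -c "
from h import *
ck(); print(env.state()['ft_force'])
"
```

```text
t 16.8 xy [ -74.3 -123.5] r 144.1 phi -121.0 z 120.7 Ft(resist) -7.64 Fr 5.64 Fz 9.3 Mz [-0.032  1.158  0.027] op 0.202 yaw 84.06
[-9.50105554  0.09846778  9.29631832]
```

>>> arm_command:
  targets:
    - [[0,0,0],[0,-0.0003,0.0015],230]
    - [[0,0,0],[0,0,0.003],230]
    - [[0,0,0],[0,0,0.0045],230]

```text
t: 17.1
eef_pos: [443.3, -88.0, 116.6]
tcp_rot: [-3.141, -0.0, 1.467]
ft_force: [-6.9, 1.0, 9.2]
opening: 0.201
```

```bash
python3 -c "
from h import *
ck(); print(env.state()['ft_force'])
"
```

```text
t 17.1 xy [ -73.8 -123.5] r 143.8 phi -120.9 z 116.6 Ft(resist) -6.07 Fr 3.35 Fz 9.2 Mz [0.097 0.812 0.022] op 0.201 yaw 84.06
[-6.86580359  0.96474021  9.23067092]
```

>>> arm_command:
  targets:
    - [[0,0,0],[0,0.0003,0.0015],230]
    - [[0,0,0],[0,0.0007,0.003],230]

```text
t: 17.3
eef_pos: [443.7, -88.0, 113.5]
tcp_rot: [-3.14, -0.0, 1.467]
ft_force: [-8.9, -0.0, 9.1]
opening: 0.208
```

```bash
python3 -c "
from h import *
ck(); print(env.state()['ft_force']); look('scene','s9'); overlay('scene','s9','o4',[],(240,145,380,280))
"
```

```text
t 17.3 xy [ -73.4 -123.5] r 143.6 phi -120.7 z 113.5 Ft(resist) -7.15 Fr 5.37 Fz 9.1 Mz [0.014 1.118 0.045] op 0.208 yaw 84.06
[-8.93929145 -0.03242545  9.05727531]
```

View pics/o4.png

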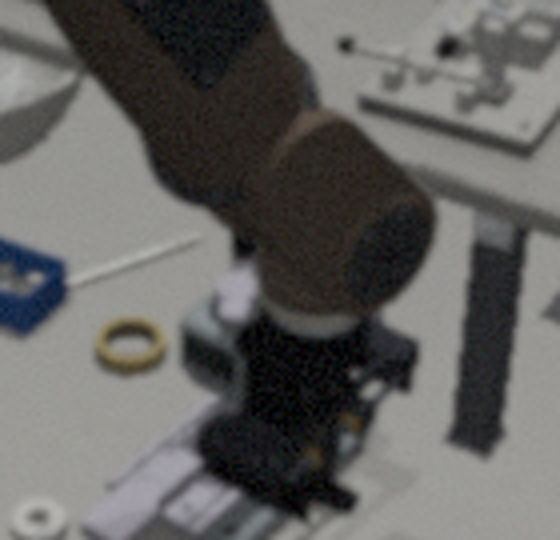

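>>> arm_command:
  targets:
    - [[0,0,0],[0,0.0003,0.0015],230]
    - [[0,0,0],[0,0.0007,0.003],230]

```text
t: 17.55
eef_pos: [444.1, -88.0, 110.5]
tcp_rot: [-3.139, -0.0, 1.467]
ft_force: [-8.9, 0.6, 8.5]
opening: 0.198
```

```bash
python3 -c "
from h import *
ck(); print(env.state()['ft_force'])
overlay('scene','s9','o5',[([tw(76-150*np.cos(np.radians(g))+a,b,162.5+150*np.sin(np.radians(g))) for a,b in((-10,-75),(10,-75),(10,-163),(-10,-163))],c) for g,c in((-10,(0,0,255)),(-5,(0,255,0)))],(270,220,350,290),9)
"
```

```text
t 17.55 xy [ -73.  -123.4] r 143.4 phi -120.6 z 110.5 Ft(resist) -7.5 Fr 4.81 Fz 8.5 Mz [-0.124  1.382  0.026] op 0.198 yaw 84.07
[-8.88556833  0.61030092  8.54035016]
```

View pics/o5.png

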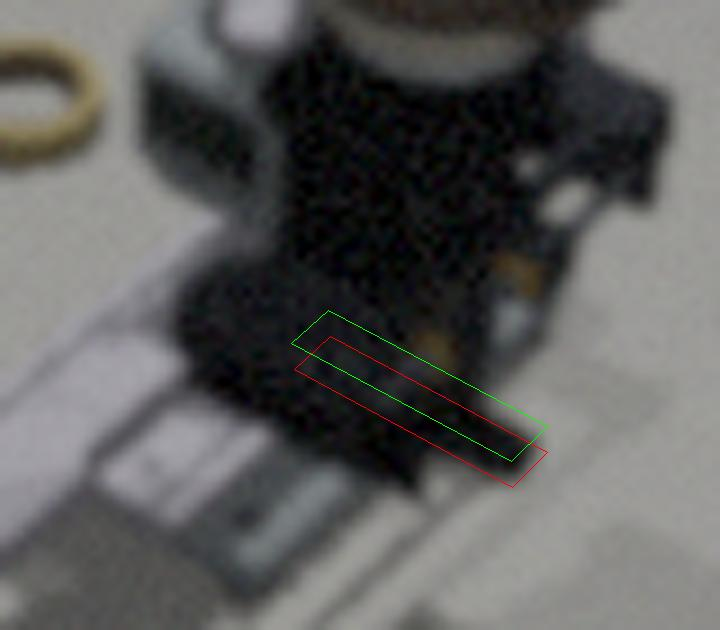

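```bash
python3 -c "
from h import *
print(env.state()['joints'].round(3))
A=list(range(-8,51,4))+[50]
def p(a): a=np.radians(a); return np.array([76-150*np.cos(a),-(162.5+150*np.sin(a))])
for i in range(0,len(A)-1,8):
  print('from',A[i],[(a,((p(a)-p(A[i]))/1000).round(4).tolist()) for a in A[i+1:i+9]])
"
```

```text
[-0.342  0.409  2.08  -0.     0.655 -0.238]
from -8 [(-4, [-0.0011, -0.0104]), (0, [-0.0015, -0.0209]), (4, [-0.0011, -0.0313]), (8, [0.0, -0.0418]), (12, [0.0018, -0.0521]), (16, [0.0044, -0.0622]), (20, [0.0076, -0.0722]), (24, [0.0115, -0.0819])]
from 24 [(28, [0.0046, -0.0094]), (32, [0.0098, -0.0185]), (36, [0.0157, -0.0272]), (40, [0.0221, -0.0354]), (44, [0.0291, -0.0432]), (48, [0.0367, -0.0505]), (50, [0.0406, -0.0539])]
```

>>> arm_command:
  targets:
    - [[0,0,0],[0,-0.0011,-0.0104],230]
    - [[0,0,0],[0,-0.0015,-0.0209],230]
    - [[0,0,0],[0,-0.0011,-0.0313],230]
    - [[0,0,0],[0,0,-0.0418],230]
    - [[0,0,0],[0,0.0018,-0.0521],230]
    - [[0,0,0],[0,0.0044,-0.0622],230]
    - [[0,0,0],[0,0.0076,-0.0722],230]
    - [[0,0,0],[0,0.0115,-0.0819],230]

```text
t: 18.35
eef_pos: [450.9, -88.7, 191.7]
tcp_rot: [-3.127, -0.001, 1.468]
ft_force: [-33.3, -2.5, 15.1]
opening: 0.205
```

```bash
python3 -c "
from h import *
ck(); print(env.state()['ft_force'])
"
```

```text
t 18.35 xy [ -66.2 -123.4] r 140.0 phi -118.2 z 191.7 Ft(resist) -26.17 Fr 20.75 Fz 15.1 Mz [-0.604  5.886  0.02 ] op 0.205 yaw 84.12
[-33.30937047  -2.45684724  15.13820558]
```

>>> arm_command:
  targets:
    - [[0,0,0],[0,-0.003,-0.001],230]
    - [[0,0,0],[0,-0.006,-0.002],230]

```text
t: 18.55
eef_pos: [452.1, -89.0, 194.9]
tcp_rot: [3.137, -0.0, 1.466]
ft_force: [18.2, 4.4, -4.1]
opening: 0.207
```

```bash
python3 -c "
from h import *
ck(); print(env.state()['ft_force']); look('scene','s10');
overlay('scene','s10','o5',[([tw(76-150*np.cos(np.radians(g))+a,b,162.5+150*np.sin(np.radians(g))) for a,b in((-10,-75),(10,-75),(10,-163),(-10,-163))],c) for g,c in((24,(0,0,255)),(15,(0,255,0)))],(270,180,360,260),8)
"
```

```text
t 18.55 xy [ -64.9 -123.6] r 139.6 phi -117.7 z 194.9 Ft(resist) 12.73 Fr -13.76 Fz -4.1 Mz [ 0.573 -2.639  0.114] op 0.207 yaw 84.02
[18.22427469  4.37960365 -4.07720616]
```

View pics/o5.png

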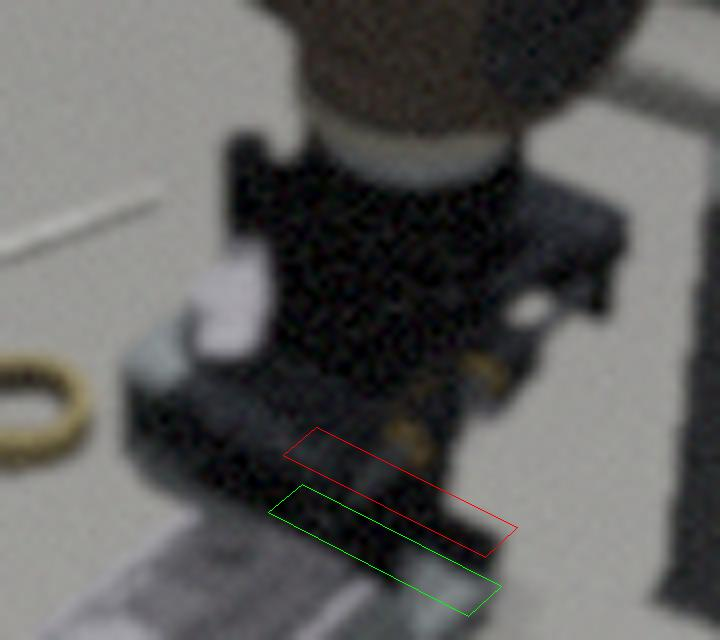

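>>> arm_command:
  targets:
    - [[0,0,0],[0,0.0055,-0.0045],230]
    - [[0,0,0],[0,0.008,-0.0096],230]
    - [[0,0,0],[0,0.013,-0.0188],230]
    - [[0,0,0],[0,0.0186,-0.0277],230]
    - [[0,0,0],[0,0.0248,-0.0362],230]
    - [[0,0,0],[0,0.0315,-0.0442],230]

```text
t: 19.2
eef_pos: [476.6, -91.6, 239.1]
tcp_rot: [-3.128, 0.0, 1.468]
ft_force: [-38.4, -0.6, 33.2]
opening: 0.206
```

```bash
python3 -c "
from h import *
ck(); print(env.state()['ft_force']); 
"
```

```text
t 19.2 xy [ -40.3 -123.6] r 130.0 phi -108.0 z 239.1 Ft(resist) -34.79 Fr 16.16 Fz 33.2 Mz [-0.091  7.156  0.065] op 0.206 yaw 84.1
[-38.35089236  -0.58044287  33.15337427]
```

>>> arm_command:
  targets:
    - [[0,0,0],[0,-0.0034,-0.0025],230]
    - [[0,0,0],[0,0.0,-0.006],230]
    - [[0,0,0],[0,0.0035,-0.0095],230]
    - [[0,0,0],[0,0.0075,-0.013],230]
    - [[0,0,0],[0,0.011,-0.017],230]

```text
t: 19.7
eef_pos: [493.1, -93.4, 255.5]
tcp_rot: [-3.141, 0.0, 1.467]
ft_force: [-1.8, 0.3, 2.7]
opening: 0.201
```

```bash
python3 -c "
from h import *
ck(); print(env.state()['ft_force']); 
"
```

```text
t 19.7 xy [ -23.7 -123.7] r 125.9 phi -100.8 z 255.5 Ft(resist) -1.83 Fr 0.28 Fz 2.7 Mz [-0.297  0.73  -0.01 ] op 0.201 yaw 84.05
[-1.83258082  0.26172504  2.73703229]
```

>>> arm_command:
  targets:
    - [[0,0,0],[0,0.0015,-0.002],230]
    - [[0,0,0],[0,0.003,-0.0038],230]
    - [[0,0,0],[0,0.003,-0.0038],230]

```text
t: 20.0
eef_pos: [495.4, -93.6, 258.0]
tcp_rot: [-3.139, -0.0, 1.467]
ft_force: [-2.5, -2.2, -8.1]
opening: 0.203
```

```bash
python3 -c "
from h import *
ck(); print(env.state()['ft_force']); 
"
```

```text
t 20.0 xy [ -21.4 -123.6] r 125.4 phi -99.8 z 258.0 Ft(resist) -1.81 Fr 2.79 Fz -8.1 Mz [-0.512  0.717 -0.007] op 0.203 yaw 84.05
[-2.50396953 -2.18643811 -8.14174772]
```

>>> arm_command:
  targets:
    - [[0,0,0],[0,0,0.001],130]
    - [[0,0,0],[0,0,0.001],130]
    - [[0,0,0],[0,0,0.001],130]
    - [[0,0,0],[0,0,-0.02],130]
    - [[0,0,0],[0,0,-0.05],130]
    - [[0,0,0],[0,0,-0.06],255]
    - [[0,0,0],[0,0,-0.06],255]
    - [[0,0,0],[0,0,-0.06],255]

```text
t: 20.8
eef_pos: [495.8, -93.5, 318.2]
tcp_rot: [-3.141, -0.0, 1.467]
ft_force: [0.1, 0.8, -0.8]
opening: 0.292
```

```bash
python3 -c "
from h import *
ck(); print(env.state()['ft_force']); look('scene','s11'); look('top','t11')
overlay('scene','s11','o5',[([tw(76-150*np.cos(np.radians(g))+a,b,162.5+150*np.sin(np.radians(g))) for a,b in((-10,-75),(10,-75),(10,-163),(-10,-163))],c) for g,c in((50,(0,0,255)),)],(240,150,370,290),5)
print(delta(tw(-24,-122,290),84))
A=[50-5*i for i in range(13)]
def p(a): a=np.radians(a); return np.array([76-150*np.cos(a),-(162.5+150*np.sin(a))])
print([(a,((p(a)-p(50))/1000).round(4).tolist()) for a in A])
"
```

```text
t 20.8 xy [ -21.  -123.5] r 125.2 phi -99.6 z 318.2 Ft(resist) -0.16 Fr -0.76 Fz -0.8 Mz [-0.076  0.047  0.019] op 0.292 yaw 84.04
[ 0.05328207  0.77264372 -0.84818755]
('turn', array([-0.0016, -0.0005,  0.0007]), 'shift m', array([ 0.0015, -0.0029,  0.0279]))
[(50, [0.0, 0.0]), (45, [-0.0096, 0.0088]), (40, [-0.0185, 0.0185]), (35, [-0.0265, 0.0289]), (30, [-0.0335, 0.0399]), (25, [-0.0395, 0.0515]), (20, [-0.0445, 0.0636]), (15, [-0.0485, 0.0761]), (10, [-0.0513, 0.0889]), (5, [-0.053, 0.1018]), (0, [-0.0536, 0.1149]), (-5, [-0.053, 0.128]), (-10, [-0.0513, 0.141])]
```

View pics/o5.png

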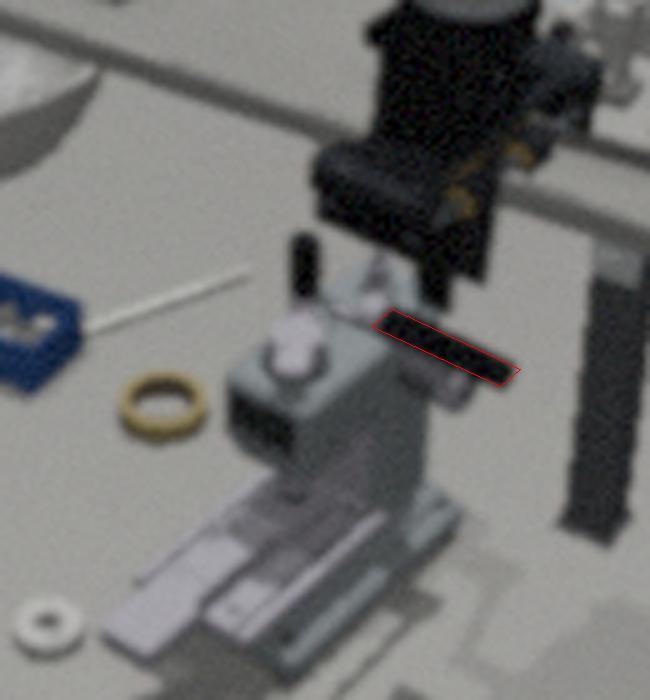

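>>> arm_command:
  targets:
    - [[0,0,0],[0,0,0.015],255]
    - [[0,0,0],[0,0,0.026],255]
    - [[0,0,0],[0,0,0.029],255]
    - [[0,0,0],[0,0,0.031],255]
    - [[0,0,0],[0,0,0.032],255]

```text
t: 21.4
eef_pos: [494.7, -93.4, 288.0]
tcp_rot: [-3.139, -0.0, 1.467]
ft_force: [-15.5, 2.5, 26.2]
opening: 0.004
```

```bash
python3 -c "
from h import *
ck(); print(env.state()['ft_force'])"
```

```text
t 21.4 xy [ -22.2 -123.5] r 125.4 phi -100.2 z 288.0 Ft(resist) -15.6 Fr 1.97 Fz 26.2 Mz [0.425 3.247 0.015] op 0.004 yaw 84.06
[-15.53496474   2.45111639  26.15538815]
```

>>> arm_command:
  targets:
    - [[0,0,0],[0,-0.0055,0.003],255]
    - [[0,0,0],[0,-0.0105,0.0075],255]
    - [[0,0,0],[0,-0.0195,0.0172],255]

```text
t: 21.7
eef_pos: [476.0, -91.4, 270.6]
tcp_rot: [-3.141, -0.0, 1.467]
ft_force: [-8.3, 0.5, 13.6]
opening: 0.005
```

```bash
python3 -c "
from h import *
ck(); print(env.state()['ft_force'])"
```

```text
t 21.7 xy [ -40.9 -123.5] r 130.1 phi -108.3 z 270.6 Ft(resist) -7.74 Fr 2.96 Fz 13.6 Mz [0.132 1.6   0.058] op 0.005 yaw 84.06
[-8.26796278  0.4917896  13.63339667]
```

>>> arm_command:
  targets:
    - [[0,0,0],[0,-0.008,0.0104],255]
    - [[0,0,0],[0,-0.015,0.0214],255]
    - [[0,0,0],[0,-0.021,0.033],255]
    - [[0,0,0],[0,-0.026,0.0451],255]
    - [[0,0,0],[0,-0.03,0.0576],255]

```text
t: 22.2
eef_pos: [445.4, -88.1, 211.8]
tcp_rot: [-3.139, -0.001, 1.467]
ft_force: [-6.3, 1.5, 9.1]
opening: 0.005
```

```bash
python3 -c "
from h import *
ck(); print(env.state()['ft_force'])"
```

```text
t 22.2 xy [ -71.7 -123.4] r 142.7 phi -120.2 z 211.8 Ft(resist) -5.96 Fr 2.54 Fz 9.1 Mz [0.19  1.328 0.007] op 0.005 yaw 84.05
[-6.31161908  1.46522873  9.06442801]
```

>>> arm_command:
  targets:
    - [[0,0,0],[0,-0.0028,0.0128],255]
    - [[0,0,0],[0,-0.0045,0.0257],255]
    - [[0,0,0],[0,-0.0051,0.0388],255]
    - [[0,0,0],[0,-0.0047,0.0485],255]
    - [[0,0,0],[0,-0.0043,0.0545],255]

```text
t: 22.7
eef_pos: [441.2, -87.6, 156.9]
tcp_rot: [-3.138, -0.001, 1.467]
ft_force: [-6.9, 0.8, 8.5]
opening: 0.006
```

```bash
python3 -c "
from h import *
ck(); print(env.state()['ft_force'])"
```

```text
t 22.7 xy [ -76.  -123.3] r 144.9 phi -121.6 z 156.9 Ft(resist) -5.95 Fr 3.58 Fz 8.5 Mz [ 0.21   1.288 -0.037] op 0.006 yaw 84.04
[-6.89693003  0.80151046  8.46840195]
```

>>> arm_command:
  targets:
    - [[0,0,0],[0,0.0003,0.003],255]
    - [[0,0,0],[0,0.0007,0.006],255]
    - [[0,0,0],[0,0.001,0.0085],255]

```text
t: 23.0
eef_pos: [442.2, -87.7, 148.8]
tcp_rot: [-3.138, -0.001, 1.467]
ft_force: [-6.3, 1.6, 8.0]
opening: 0.002
```

>>> arm_command:
  targets:
    - [[0,0,0],[0,0.0002,0.0015],255]
    - [[0,0,0],[0,0.0003,0.0025],255]

```text
t: 23.2
eef_pos: [442.4, -87.8, 147.3]
tcp_rot: [-3.138, -0.001, 1.467]
ft_force: [-13.7, 3.0, 33.6]
opening: 0.005
```

>>> arm_command:
  targets:
    - [[0,0,0],[0,0,-0.0004],255]
    - [[0,0,0],[0,0,-0.0004],255]

```text
t: 23.4
eef_pos: [442.4, -87.7, 147.8]
tcp_rot: [-3.139, -0.001, 1.467]
ft_force: [-11.7, 1.7, 22.8]
opening: 0.009
```

>>> arm_command:
  targets:
    - [[0,0,0],[0,0,0],255]
    - [[0,0,0],[0,0,0],255]
    - [[0,0,0],[0,0,0],255]
    - [[0,0,0],[0,0,0],255]
    - [[0,0,0],[0,0,0],255]
    - [[0,0,0],[0,0,0],255]
    - [[0,0,0],[0,0,0],255]
    - [[0,0,0],[0,0,0],255]

```text
t: 24.2
eef_pos: [442.4, -87.7, 147.8]
tcp_rot: [-3.139, -0.001, 1.467]
ft_force: [-12.3, 2.8, 23.5]
opening: 0.004
```

```bash
python3 -c "
from h import *
ck(); print(env.state()['ft_force']); look('scene','s12');overlay('scene','s12','o5',[([tw(76-150*np.cos(np.radians(g))+a,b,162.5+150*np.sin(np.radians(g))) for a,b in((-10,-75),(10,-75),(10,-163),(-10,-163))],c) for g,c in((-10,(0,0,255)),)],(250,180,370,300),5)"
```

```text
t 24.2 xy [ -74.7 -123.3] r 144.2 phi -121.2 z 147.8 Ft(resist) -11.49 Fr 5.19 Fz 23.5 Mz [ 2.930e-01  2.284e+00 -2.000e-03] op 0.004 yaw 84.05
[-12.28810932   2.81211431  23.49800054]
```

View pics/o5.png

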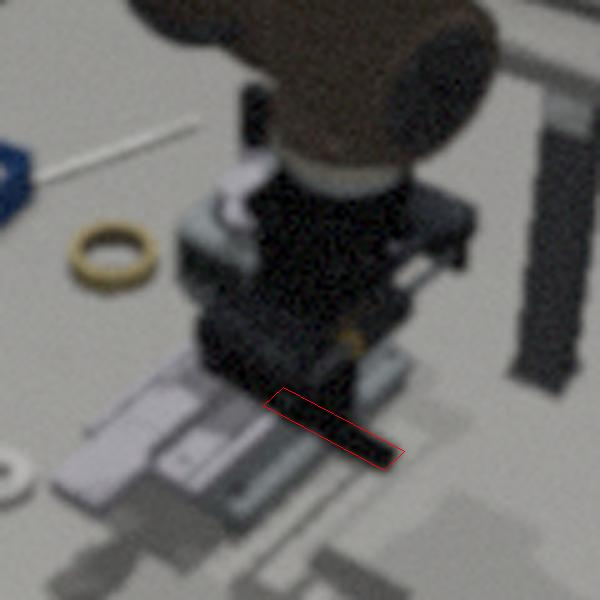

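>>> arm_command:
  targets:
    - [[0,0,0],[0,0,0],255]
    - [[0,0,0],[0,0,0],255]
    - [[0,0,0],[0,0,0],255]
    - [[0,0,0],[0,0,0],255]
    - [[0,0,0],[0,0,0],255]

```text
t: 24.75
eef_pos: [442.4, -87.7, 147.7]
tcp_rot: [-3.139, -0.001, 1.467]
ft_force: [-12.4, 2.1, 24.4]
opening: 0.004
```

```bash
python3 -c "
from h import *
ck()
A=[-10+2.5*i for i in range(25)]
def p(a): a=np.radians(a); return np.array([76-150*np.cos(a),-(162.5+150*np.sin(a))])
for i in range(0,24,8): print(A[i],[(a,((p(a)-p(A[i]))/1000).round(4).tolist()) for a in A[i+1:i+9]])
"
```

```text
t 24.75 xy [ -74.7 -123.3] r 144.2 phi -121.2 z 147.7 Ft(resist) -11.14 Fr 5.83 Fz 24.4 Mz [ 0.339  2.216 -0.039] op 0.004 yaw 84.06
-10.0 [(-7.5, [-0.001, -0.0065]), (-5.0, [-0.0017, -0.013]), (-2.5, [-0.0021, -0.0195]), (0.0, [-0.0023, -0.026]), (2.5, [-0.0021, -0.0326]), (5.0, [-0.0017, -0.0391]), (7.5, [-0.001, -0.0456]), (10.0, [0.0, -0.0521])]
10.0 [(12.5, [0.0013, -0.0064]), (15.0, [0.0028, -0.0128]), (17.5, [0.0047, -0.0191]), (20.0, [0.0068, -0.0253]), (22.5, [0.0091, -0.0314]), (25.0, [0.0118, -0.0373]), (27.5, [0.0147, -0.0432]), (30.0, [0.0178, -0.049])]
30.0 [(32.5, [0.0034, -0.0056]), (35.0, [0.007, -0.011]), (37.5, [0.0109, -0.0163]), (40.0, [0.015, -0.0214]), (42.5, [0.0193, -0.0263]), (45.0, [0.0238, -0.0311]), (47.5, [0.0286, -0.0356]), (50.0, [0.0335, -0.0399])]
```

>>> arm_command:
  targets:
    - [[0,0,0],[0,-0.0005,-0.004],255]
    - [[0,0,0],[0,-0.0014,-0.01],255]
    - [[0,0,0],[0,-0.0021,-0.0175],255]
    - [[0,0,0],[0,-0.0023,-0.025],255]
    - [[0,0,0],[0,-0.0021,-0.032],255]
    - [[0,0,0],[0,-0.0017,-0.0391],255]
    - [[0,0,0],[0,-0.001,-0.0456],255]
    - [[0,0,0],[0,0,-0.0521],255]

```text
t: 25.55
eef_pos: [445.1, -88.2, 200.0]
tcp_rot: [3.138, -0.0, 1.467]
ft_force: [4.3, 1.5, 5.7]
opening: 0.003
```

>>> arm_command:
  targets:
    - [[0,0,0],[0,0.0013,-0.0064],255]
    - [[0,0,0],[0,0.0028,-0.0128],255]
    - [[0,0,0],[0,0.0047,-0.0191],255]
    - [[0,0,0],[0,0.0068,-0.0253],255]
    - [[0,0,0],[0,0.0091,-0.0314],255]
    - [[0,0,0],[0,0.0118,-0.0373],255]
    - [[0,0,0],[0,0.0147,-0.0432],255]
    - [[0,0,0],[0,0.0178,-0.049],255]

```text
t: 26.35
eef_pos: [461.8, -90.0, 248.6]
tcp_rot: [-3.141, -0.0, 1.467]
ft_force: [2.9, -0.7, 3.8]
opening: 0.002
```

```bash
python3 -c "
from h import *
ck(); print(env.state()['ft_force'])"
```

```text
t 26.35 xy [ -55.2 -123.6] r 135.4 phi -114.1 z 248.6 Ft(resist) 2.82 Fr -0.87 Fz 3.8 Mz [-0.187 -0.462 -0.021] op 0.002 yaw 84.04
[ 2.87295382 -0.66191708  3.82608381]
```

>>> arm_command:
  targets:
    - [[0,0,0],[0,0.0034,-0.0056],255]
    - [[0,0,0],[0,0.007,-0.011],255]
    - [[0,0,0],[0,0.0109,-0.0163],255]
    - [[0,0,0],[0,0.015,-0.0214],255]
    - [[0,0,0],[0,0.0193,-0.0263],255]
    - [[0,0,0],[0,0.0225,-0.0295],255]
    - [[0,0,0],[0,0.025,-0.032],255]
    - [[0,0,0],[0,0.0275,-0.034],255]

```text
t: 27.15
eef_pos: [488.9, -92.8, 282.4]
tcp_rot: [-3.141, -0.0, 1.467]
ft_force: [0.4, 0.2, 4.8]
opening: 0.006
```

>>> arm_command:
  targets:
    - [[0,0,0],[0,0.0012,-0.0012],255]
    - [[0,0,0],[0,0.0025,-0.0025],255]
    - [[0,0,0],[0,0.004,-0.0038],255]
    - [[0,0,0],[0,0.005,-0.005],255]
    - [[0,0,0],[0,0.005,-0.006],255]
    - [[0,0,0],[0,0.005,-0.0075],255]
    - [[0,0,0],[0,0.005,-0.01],255]

```text
t: 27.85
eef_pos: [493.4, -93.3, 292.0]
tcp_rot: [-3.14, -0.0, 1.467]
ft_force: [-0.4, -0.2, 0.3]
opening: 0.007
```

```bash
python3 -c "
from h import *
ck(); print(env.state()['ft_force'])"
```

```text
t 27.85 xy [ -23.5 -123.5] r 125.7 phi -100.8 z 292.0 Ft(resist) -0.29 Fr 0.31 Fz 0.3 Mz [-0.073  0.077 -0.019] op 0.007 yaw 84.04
[-0.36538735 -0.21160108  0.2575663 ]
```

Lever is back at rest and the tip is free of it. Next I'll lift clear, move aside and look.

>>> arm_command:
  targets:
    - [[0,0,0],[0,0,-0.03],255]
    - [[0,0,0],[0,0,-0.07],255]
    - [[0,0,0],[0,0,-0.1],255]
    - [[0,0,0],[-0.04,0,-0.1],255]
    - [[0,0,0],[-0.085,0,-0.1],255]
    - [[0,0,0],[-0.13,0,-0.1],255]
    - [[0,0,0],[-0.17,0,-0.1],255]
    - [[0,0,0],[-0.17,0,-0.1],255]

```text
t: 28.65
eef_pos: [475.2, -266.0, 391.2]
tcp_rot: [-3.139, -0.001, 1.463]
ft_force: [-0.6, 0.5, 0.3]
opening: 0.006
```

```bash
python3 ov2.py 13; python3 -c "
from h import *
p7=np.float32([0])
c,s=np.cos,np.sin
P=cloud('top',np.load('pics/t13.npy')); Q=P[180:240,290:335].reshape(-1,3); Q=Q[(Q[:,2]>248)&(Q[:,2]<275)]
k=np.array([tl(q) for q in Q]); k=k[np.hypot(k[:,0]-36,k[:,1]-21)<20]; m=(k.min(0)+k.max(0))/2; print('knob',m,np.degrees(np.arctan2(m[1],m[0])))
G=[([tw(-20.4+a,b,277.5) for a,b in((-10,-75),(10,-75),(10,-163),(-10,-163))],(0,0,255))]
overlay('top','t13','o5',G,(190,165,390,300));overlay('scene','s13','o8',G,(200,165,360,290),4)"
```

```text
441 83.93005173153483 x [-167.04140656 -166.83781748 -165.55817258] y [-18.79085442 -18.44834885  20.66615787  21.18621115]
-170 -120 200 1.076876288951622
-108 -45 168 1.174219341151344
[ 475.67357663 -262.7855172   391.66495891] [-0.32040416  0.56449362  0.24418699]
knob [35.62487986 22.63691028] 32.43286415594183
```

View pics/o6.png

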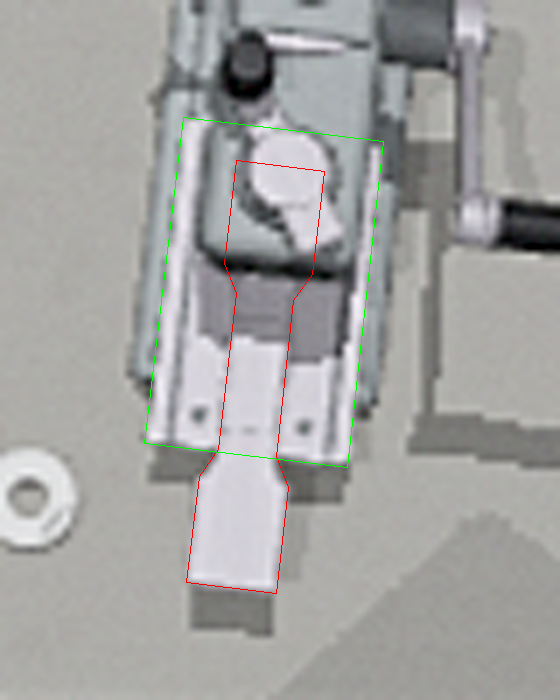

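View pics/o5.png

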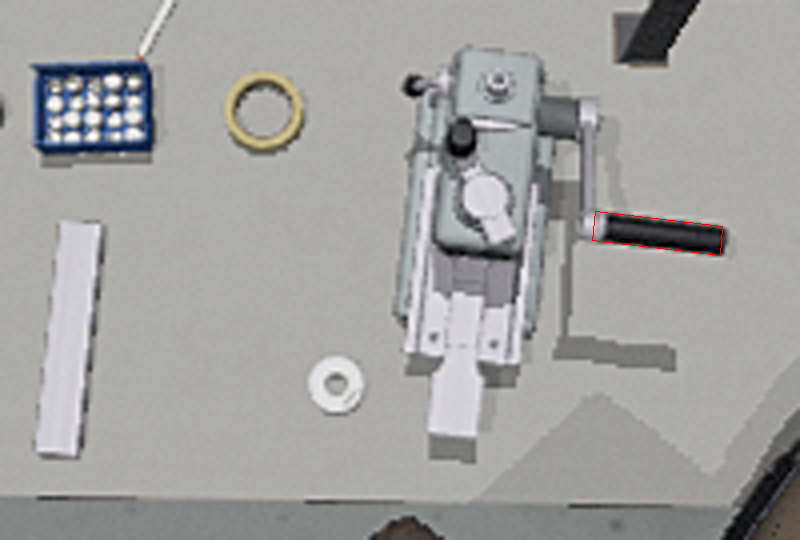

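View pics/o8.png

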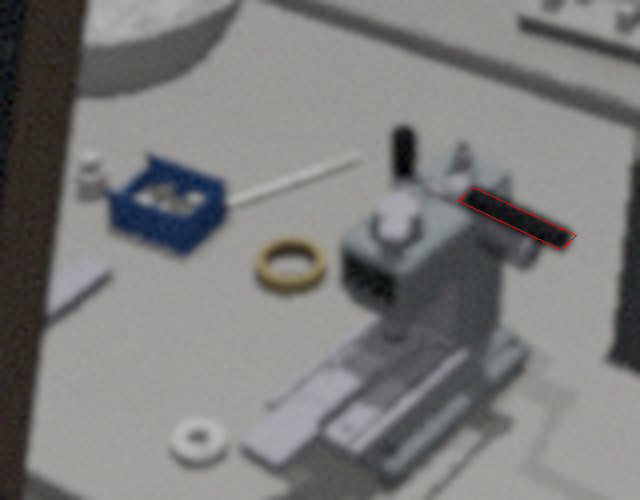

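```bash
python3 -c "
from h import *
print(env.state()['t'],env.state()['ft_force']); print(env.job_done())"
```

```text
28.75 [-0.32040416  0.56449362  0.24418699]
the job is handed in; nothing more can be done
None
```

The dog-bone bar is on the table, clamped and load-tested as asked, and the job was handed in at about 29 s. One thing departed from a clean run: the lever went down twice, because my first grip on it slipped.

- **Placing:** The bar lies flat, lengthwise and square to the table. In the last top picture it is about 1 mm off its planned line, with the middle of one broad end under the nose. It did not move during clamping or loading.
- **Crank:** I wound it clockwise. The force at the grip rose from about 5.5 N to 8.4–9 N after roughly 240° of winding, which I took as first touch. I stopped about 90° past that by the arm's position. The final picture puts the knob at 32°, against 30° from the arm.
- **Lever:** On the first try the fingers slipped on the grip a few degrees short of the stop, with side loads up to about 38 N. I eased the lever back to rest, then pushed it down from above with closed fingers. The force jumped to 34 N at the stop. I held it about 1.5 s at about 23 N and brought it up gradually. The fingers were still touching the lever at each check until just short of rest.
- **Last checks:** The lever is at its rest position, the nose is on the bar, and the robot is clear with no force on the tool. The plain bar, ring gauge, tape and bin have not moved. I did not measure the caliper, marker and setting master again.

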